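# Set the root gap of a tube joint with a feeler blade

## Task

Set the weld gap between the two box tubes in the fit-up jig: tip the gauge bin forward, take out the thin 6 mm gauge with the long handle, and stand its blade upright between the tube ends, down on the bed. Let go of it and push the sliding tube up until it nips the blade, then draw the gauge straight up and out slowly, feeling a light drag on both faces, so that the gap stays at the blade's thickness. Put the gauge back upright in its slot in the bin, push the bin shut until it clicks, and leave the thick gauge in the bin and everything else on the bench where it is.

Things in the scene. Friction and masses are not known exactly. Their poses are not given: they have to be found in the camera images.
- jig: Fit-up jig fixed to the bench: bed 110 x 345 x 15 mm; between two 20 mm high rails lie two open box tubes (60 wide, 50 high, 4 mm wall) end to end. Origin: bench level under the clamped tube's end face, midway between the rails; y runs from the clamped to the sliding tube, z up. Bed from y = -150 to 195 mm. Hold-down bridge (top at 90 mm) at y = 102, toggle clamp (top at 105 mm) at y = -105.
- seat (a point): Point on the bed's upper face (15 mm above the bench) right under the end face of the clamped tube, midway between the rails; axes as the jig. The weld gap is the space from y = 0 to y = the gap, open upward, 50 mm deep from the tubes' tops to the bed.
- fixed_tube: The clamped box tube, 130 mm long, from y = -130 to 0 mm in the jig's frame, which is also its own. It does not move.
- loose_tube: The sliding box tube, 130 mm long; origin at bench level below the middle of its end face at the gap, axes as the jig, so that its y in the jig's frame is the weld gap: 13 to 22 mm at the start. A push plate closes its outer end and pushes it through a light spring (about 4 N, 0.4 mm of give); the plate's brake shoes on the rails (about 7 N) hold it wherever it is pushed.
- push_plate (a point): Middle of the outer face of the dark steel push plate (58 mm wide, 48 mm high) behind the sliding tube, 41 mm above the bench and 140 mm in y from the tube's gap end. Push here towards the jig's -y to close the gap; it turns solid, beyond about 12 N, once the blade is nipped.
- bin_case: Grey case of the tilt-out bin, fixed to the bench: 100 deep x 192 wide x 186 mm high, open in front. Origin: centre of its underside; front faces its -x, y across. The bin turns about a pivot line along y at the foot of the front: x = -50, z = 10 mm in the case's frame.
- bin (a joint): Tilt of the bin in rad: 0 = shut and clicked, 0.70 (40 degrees) = tipped forward onto its stop, where it stays. A ball catch between 0.03 and 0.15 rad resists opening and shutting with a few newtons; let go below about 0.35 rad the bin falls back against the catch. Front: see-through, 176 mm wide, 150 mm high, 4 mm thick, its outer face on the pivot line.
- bin_tab (a point): Grip point of the moulded finger tab in the middle of the bin's front: 14 mm wide (along y), standing out 28 mm, 38 mm high, its top end 14 mm above this point. With the bin shut this point is 16 mm in front of the front and 144 mm above the bench. Axes turn with the bin.
- bin_floor (a point): Centre of the bin's inner floor: 30 mm behind and 4 mm above the pivot line with the bin shut. Axes turn with the bin: z up along its walls, x to its back, y across. Front's inner face at x = -26, back at x = 27 mm; side walls and back 80 to 86 mm high. Dividers (tops 76 mm above the pivot line) make a 22 mm wide slot at y = +48 and at y = -48 mm for the gauges.
- gap_gauge: The 6 mm feeler gauge, 150 mm long, about 0.22 kg: steel blade 6 mm thick (y), 40 mm wide (x), 70 mm long; black rubber neck 14 mm long that flexes a little sideways (y); then the longer, slimmer wooden handle, 22 mm thick (y), 36 wide (x), 66 long. Origin: middle of the blade's lower edge; z runs up the blade. Starts standing in the bin; with the bin tipped it lies against the bin's front.
- thick_gauge: The 12 mm gauge, not wanted, 122 mm long: blade 12 mm thick, 40 mm wide, neck likewise, handle shorter and stouter, 34 mm thick (y), 38 mm long. Origin and axes as the other gauge. Starts in the other slot.
- hammer: Bystander: hammer with a wooden handle, 280 mm long, lying on the bench; origin under its middle.
- angle_offcut: Bystander: offcut of steel angle, 150 mm long, 50 mm wide and high; origin under the middle of its flat leg.
- flat_bar: Bystander: steel flat bar 180 x 40 x 8 mm lying on the bench; origin under its middle.

How it is judged:
By the outcome, as a careful person would: the job done as asked, in the order asked, and still so for the second after the job is handed in, with the robot touching nothing.
It also fails if it takes over 72 s, if anything falls off the work surface, if the arm or the gripper's body presses on something with over 40 N, if the wrist force passes 120 N, or if a joint passes its speed limit or range.

## Robot

A 6-joint arm with a two-finger parallel gripper is mounted at the origin on the work surface. World frame = base frame: x ahead of the robot, y to its left, z up, the work surface at z = 0. Lengths are in m, angles in rad, forces in N, time in s.
With the tool pointing down it reaches from about 0.35 to 0.775 m from the base axis. Payload 5.5 kg.
Tool frame: the origin (TCP) lies on the mounting face of the last link; the fingertips stand 173 mm ahead of it and the grasp point (between the pads) lies 155 mm ahead of it; z points along the fingers, y is the direction in which the jaws open and shut (so a half turn about z gives the same grasp; the last joint's range is limited). The gripper opens to 85 mm and grips with 20 to 120 N. Pads are 22 mm wide; open, the fingers measure 114 mm over their backs; the gripper's body (76 mm by 85 mm) begins 54 mm behind the grasp point. The pads swing forward as they close: fully open they stand 13 mm farther back than shut.
Start: joints at [0.994, 0.313, 0.046, 1.304, 0, 1.431], TCP at [0.243, 0.521, 0.405] pointing down, gripper open.
Joint ranges: [-2.76, 2.76], [-0.86, 1.69], [-1.03, 1.26], [-2.2, 2.34], [-1.47, 1.5], [-3.14, 3.14]. Speed limits (rad/s): [2.57, 2.57, 3.14, 3.14, 3.14, 3.14].

## Interface

Orientations are given as a unit quaternion [w, x, y, z].
In Python, from workcell import * gives the robot as it stands. The module is installed in compiled form; this text tells all that it offers.
- The arm moves only by the shell command python3 -m crank 'ROWS' [FORCE]. ROWS is JSON, a list of rows, each a list of 7 numbers: the shift along the tool's x, y, z in mm, then the turn, a rotation vector about the tool's x, y, z in degrees, then the opening, from 0 (shut) to 1 (fully open). A call has exactly 8 rows; each row shifts and turns the commanded pose from where the row before left it, along the tool's axes as they then stand; what a row does not reach is not made up. A row lasts 1/8 s, in which the tool goes at most 62.5 mm and 10.7 degrees, less where a joint would pass 70% of its speed; a pose out of reach is approached as far as the arm can. A call with a gripper value outside its range is refused whole. The fingers move at their own pace and stop on an object; FORCE is the grip in N (left out, the last holds). Time passes only in rows, so rows that do not move let the fingers close, or fill a call up. It gives the time, the measured TCP pose, the force and the opening at its end, in the units of the state.
- get_state(): the state, without advancing time (a new reading comes with each control period).
- read_camera(name): name is "scene" or "side" or "wrist"; returns the picture (480x640x3 uint8, blue, green, red); there is no depth.
- calibration(name): a dict with "fx", "fy", "cx", "cy" (pixels), "extrinsics" (4x4, takes a point from world to camera coordinates). Camera axes: x right, y down, z forward; pixel columns grow to the right and rows downward; lengths in m; the calibration is good to about 2 mm. A picture is of the moment at which its call begins: read the wrist's pose just before it. calibration takes no time and is no camera call; for the wrist camera it gives the pose at the moment of the call.
- hand_in(): hands the job in, once; it reports no verdict.
The state is a dict: "clock": time; "joint_pos": joint angles; "qvel": joint speeds; "tau": joint torques, N m; "tcp_pos": TCP position; "orientation": TCP orientation; "wrist_force": force on the tool from outside, world axes, zero at the start; "ft_torque": the same for the moment, N m; "finger_gap": finger opening in m.
Only numpy, scipy, OpenCV 4.12 (cv2) and the standard library are available. Lean on these libraries where they do the work, as an engineer would, in place of code of your own. Each camera call takes 0.05 s, during which the arm holds its last target.

## Working session

There is one attempt and no reset: what is moved stays moved. The work goes in short steps, Python scripts to look and compute and a shell command to move; the robot and the scene stay as the last step left them, time stands still between calls to the robot, and variables do not carry over. Pictures are saved under pics/ and viewed, and the job is handed in when it is done.

```bash
mkdir -p pics; ls
python3 - <<'E'
from workcell import *
import cv2
s=get_state(); print({k:s[k] for k in s})
for n in ("scene","side","wrist"):
    c=calibration(n); print(n,c)
    cv2.imwrite(f"pics/{n}0.png",read_camera(n))
E
```

```text
pics
{'clock': 0.0, 'joint_pos': array([ 9.94386531e-01,  3.14011063e-01,  4.49385269e-02,  1.30360004e+00,
       -1.87517723e-06,  1.43123279e+00]), 'qvel': array([-0.00062695, -0.00016925,  0.00130334,  0.00053585, -0.00118453,
        0.00155437]), 'tau': array([-1.51061889e-03, -4.80637658e+01,  2.98528129e+01,  1.96281925e-02,
       -2.99877647e-04, -1.29431501e-05]), 'tcp_pos': array([0.24314833, 0.52082993, 0.40378597]), 'orientation': array([-3.27830480e-04,  2.16690390e-01,  9.76239927e-01, -8.78979545e-04]), 'wrist_force': array([-0.60097605,  0.17640815, -0.27547811]), 'ft_torque': array([-0.00610785,  0.02048158, -0.00960883]), 'finger_gap': 0.08542920637451007}
scene {'fx': 501.3168119715686, 'fy': 501.3168119715686, 'cx': 321.5669365846329, 'cy': 257.077876905981, 'extrinsics': array([[-0.7091014 , -0.70507138, -0.00703884,  0.35119034],
       [-0.6423541 ,  0.65007812, -0.40593059,  0.4751972 ],
       [ 0.29078584, -0.28332452, -0.9138768 ,  1.16427183],
       [ 0.        ,  0.        ,  0.        ,  1.        ]])}
side {'fx': 587.4462079097302, 'fy': 587.4462079097302, 'cx': 316.37491656984065, 'cy': 241.66774240027775, 'extrinsics': array([[-0.2686215 , -0.9632173 , -0.00741091,  0.05747352],
       [-0.79309403,  0.22553089, -0.5658071 ,  0.55196487],
       [ 0.54666658, -0.1461104 , -0.82450434,  1.01966602],
       [ 0.        ,  0.        ,  0.        ,  1.        ]])}
wrist {'fx': 363.2151826306362, 'fy': 363.2151826306362, 'cx': 321.48800989285286, 'cy': 236.64142535333107, 'extrinsics': array([[ 0.42274739,  0.90624651, -0.00138167, -0.57499748],
       [ 0.87171713, -0.40622227,  0.27403051, -0.03459354],
       [ 0.24777793, -0.1170501 , -0.96172001,  0.37684726],
       [ 0.        ,  0.        ,  0.        ,  1.        ]])}
```

View pics/scene0.png

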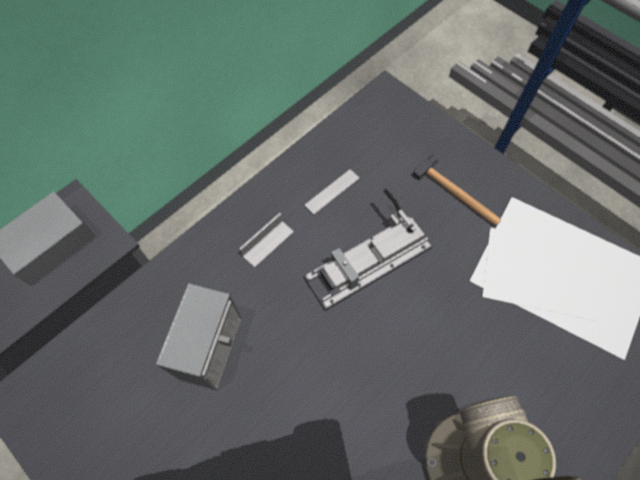

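View pics/side0.png

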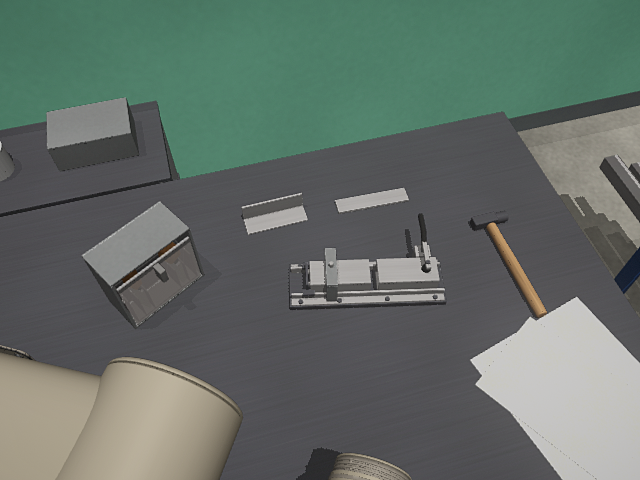

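View pics/wrist0.png

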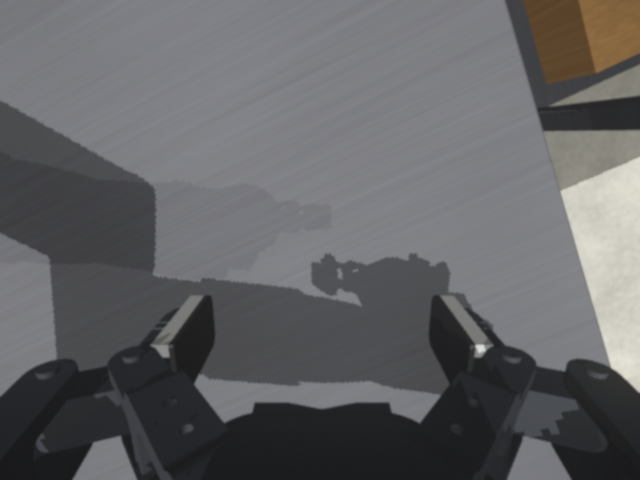

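The scene view shows the bin at about (200,335), the jig from (315,295) to (425,235), and the offcut, flat bar and hammer beyond it. In the side view the bin's front and tab are at (160,270) and the jig's gap is near (375,275). I'll enlarge both.

Run:
```python
import cv2
def crop(n,x0,y0,w,h,o):
    i=cv2.imread(f"pics/{n}0.png")[y0:y0+h,x0:x0+w]
    cv2.imwrite(f"pics/{o}.png",cv2.resize(i,(800,int(800*h/w)),interpolation=cv2.INTER_CUBIC))
crop("scene",295,170,150,112+28,"c1") if 0 else crop("scene",295,200,150,112,"c1")
crop("scene",150,278,150,112,"c2")
crop("side",280,205,176,120,"c3")
crop("side",75,195,176,132,"c4")
```

```text
(no output)
```

View pics/c1.png

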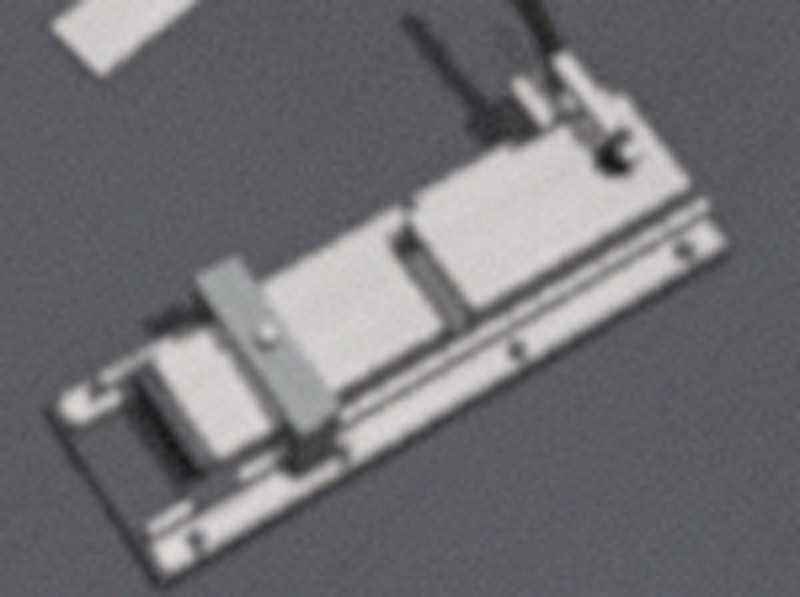

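View pics/c2.png

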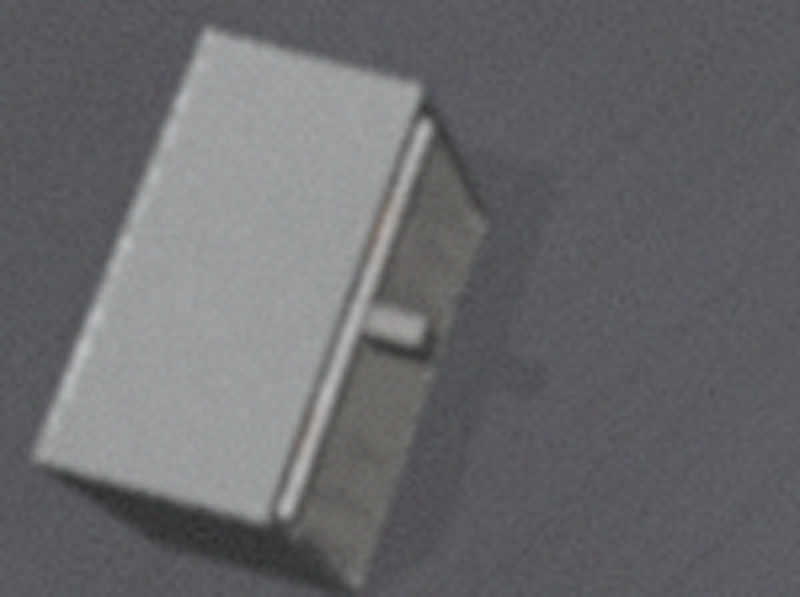

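View pics/c3.png

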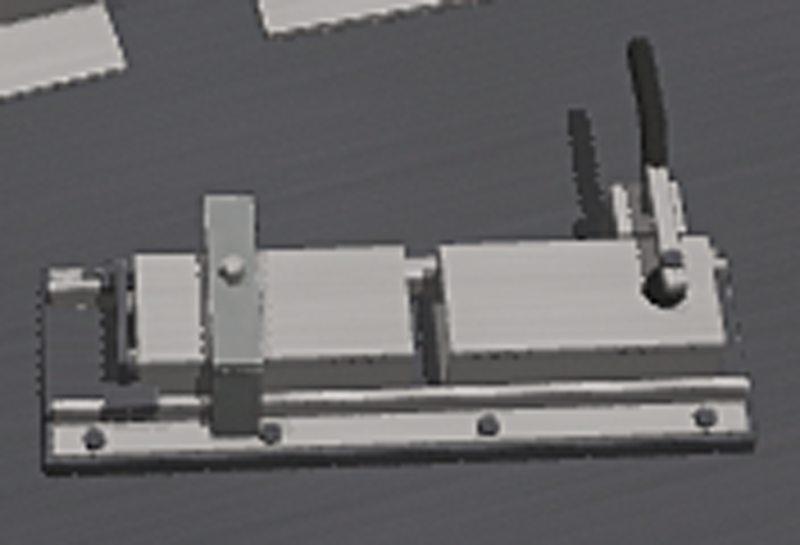

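View pics/c4.png

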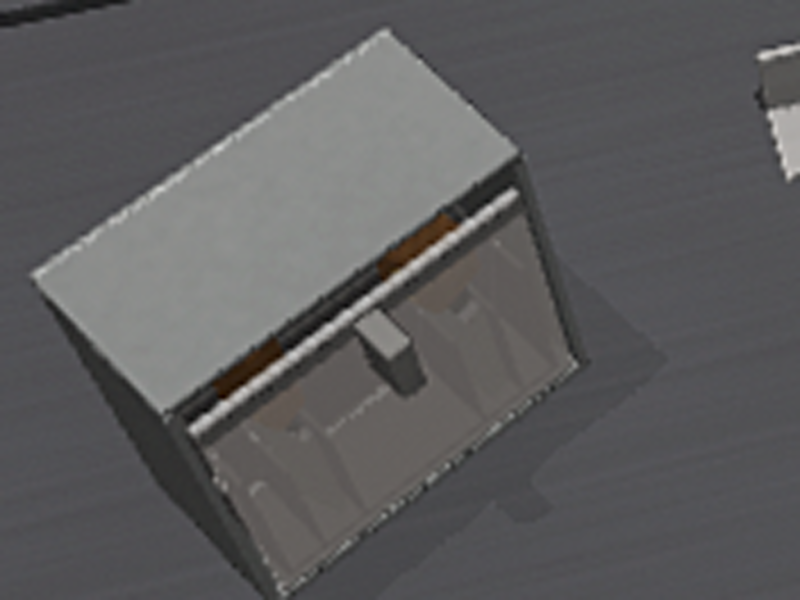

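The views enlarged show corners I can match. I'll triangulate those and check them against the given sizes.

```bash
cat > h.py <<'E'
import numpy as np, cv2
from workcell import *
def ray(c,p):
    E=np.array(c["extrinsics"]); R=E[:3,:3]; t=E[:3,3]
    d=R.T@np.array([(p[0]-c["cx"])/c["fx"],(p[1]-c["cy"])/c["fy"],1.])
    return -R.T@t, d/np.linalg.norm(d)
def onz(c,p,z):
    o,d=ray(c,p); return o+d*(z-o[2])/d[2]
def tri(*cps):
    A=np.zeros((3,3)); b=np.zeros(3)
    rs=[ray(c,p) for c,p in cps]
    for o,d in rs:
        P=np.eye(3)-np.outer(d,d); A+=P; b+=P@o
    x=np.linalg.solve(A,b)
    return x, max(np.linalg.norm(np.cross(x-o,d)) for o,d in rs)
def proj(c,X):
    E=np.array(c["extrinsics"]); q=E[:3,:3]@np.array(X)+E[:3,3]
    return np.array([c["fx"]*q[0]/q[2]+c["cx"],c["fy"]*q[1]/q[2]+c["cy"]])
E
cat > m1.py <<'E'
from h import *
S=calibration("scene"); D=calibration("side")
c2=lambda u,v:(150+(u+.5)/5.333-.5,278+(v+.5)/5.333-.5); c1=lambda u,v:(295+(u+.5)/5.333-.5,200+(v+.5)/5.333-.5)
c4=lambda u,v:(75+(u+.5)/4.545-.5,195+(v+.5)/4.545-.5); c3=lambda u,v:(280+(u+.5)/4.545-.5,205+(v+.5)/4.545-.5)
def go(name,a,b,z):
    x,e=tri((S,a),(D,b)); s=onz(S,a,z); d=onz(D,b,z)
    print(name,(x*1e3).round(1),"e%.1f"%(e*1e3),"S",(s*1e3).round(1)[:2],"D",(d*1e3).round(1)[:2]); return x
for n,a,b in (("A",(208,28),(388,30)),("B",(422,85),(522,155)),("C",(272,525),(170,410)),("Dd",(35,460),(32,275))): go(n,c2(*a),c4(*b),.186)
go("tabtop out L",c2(425,345),c4(372,362-0),.158)
for n,a,b in (("f far",(412,207),(440,248)),("f near",(470,312),(450,355)),("f end near",(690,185),(725,345)),("l far",(403,207),(405,247)),("l near",(448,325),(415,355)),("l out near",(210,468),(138,362)),("l out far",(150,350),(135,255))): go(n,c1(*a),c3(*b),.065)
for n,a,b in (("bed sl near",(165,583),(45,458)),("bed fx near",(725,242),(755,435))): go(n,c1(*a),c3(*b),.015)
E
python3 m1.py
```

```text
A [729.9 196.7 182.6] e0.8 S [728.7 196.2] D [726.5 196.9]
B [647.2 148.  175.4] e0.8 S [643.4 148.4] D [638.5 147.9]
C [545.1 310.8 188.7] e1.5 S [545.1 312.3] D [547.7 310.1]
Dd [633.2 362.9 185.5] e0.1 S [633. 363.] D [632.9 362.6]
tabtop out L [559.1 224.3 173.2] e3.9 S [566.  220.3] D [567.  229.8]
f far [ 537.3 -230.    66.5] e3.0 S [ 539.2 -233.7] D [ 536.3 -227.6]
f near [ 482.2 -214.6   57.5] e0.1 S [ 480.5 -211.5] D [ 478.2 -212.6]
f end near [ 449.1 -340.3   63.4] e0.4 S [ 449.  -339.9] D [ 448.  -339.2]
l far [ 531.3 -211.9   90.7] e7.9 S [ 542.3 -230.6] D [ 541.5 -211.5]
l near [ 482.8 -197.5   65.9] e1.0 S [ 483.5 -198.8] D [ 482.7 -196.8]
l out near [517.  -68.7  58.2] e2.7 S [514.1 -64.2] D [514.7 -70.1]
l out far [578.3 -87.4  58.2] e2.2 S [577.4 -87.5] D [572.8 -84.4]
bed sl near [498.8 -18.6  23.7] e0.6 S [500.5 -20. ] D [503.8 -19.9]
bed fx near [ 425.8 -356.1    8.1] e0.3 S [ 424.8 -352.9] D [ 422.5 -353.1]
```

```bash
cat >> h.py <<'E'
from scipy.spatial.transform import Rotation as Ro, Slerp
def st():
    s=get_state(); q=s["orientation"]; return s, np.array(s["tcp_pos"]), Ro.from_quat([q[1],q[2],q[3],q[0]])
BY=np.radians(30.4)   # bin yaw
JY=np.radians(-13.3)  # jig yaw
def Rdown(yaw, tilt=0.):
    # tool y = frame y, tool x=-frame x, tool z = -frame z; frame tipped forward by tilt about +-y (top toward -x)
    F=Ro.from_euler("z",yaw)*Ro.from_euler("y",-tilt)
    return F*Ro.from_euler("y",np.pi)
def plan(p1,R1,n,p0=None,R0=None,via=None):
    "n rows from pose 0 (default measured) to pose 1"
    s,p,R=st()
    if p0 is None: p0,R0=p,R
    rel=(R0.inv()*R1).as_rotvec()
    P=p0;Q=R0
    print("dist mm %.0f  rot deg %.1f"%(np.linalg.norm(p1-p0)*1e3,np.degrees(np.linalg.norm(rel))))
    for k in range(1,n+1):
        pk=p0+(p1-p0)*k/n; Rk=R0*Ro.from_rotvec(rel*k/n)
        d=Q.inv().apply(pk-P)*1e3; r=np.degrees((Q.inv()*Rk).as_rotvec())
        print([round(float(v),1) for v in [*d,*r]]); P,Q=pk,Rk
E
python3 - <<'E'
from h import *
s,p,R=st(); E=calibration("wrist")["extrinsics"]; c=-E[:3,:3].T@E[:3,3]
print("cam in tool",R.inv().apply(c-p)*1e3, "axes",(R.inv()*Ro.from_matrix(E[:3,:3].T)).as_matrix().round(2))
plan(np.array([.50,.17,.42]),Rdown(BY),8)
E
```

```text
cam in tool [70.15946282  0.72672182 32.8154786 ] axes [[ 0.   -0.96 -0.27]
 [ 1.    0.    0.  ]
 [-0.   -0.27  0.96]]
dist mm 435  rot deg 55.4
[-47.6, -26.2, -2.0, -0.0, -0.0, -6.9]
[-44.1, -31.7, -2.0, -0.0, -0.0, -6.9]
[-40.0, -36.8, -2.0, -0.0, -0.0, -6.9]
[-35.3, -41.4, -2.0, -0.0, -0.0, -6.9]
[-30.0, -45.3, -2.0, -0.0, -0.0, -6.9]
[-24.3, -48.6, -2.0, -0.0, -0.0, -6.9]
[-18.3, -51.2, -2.0, -0.0, -0.0, -6.9]
[-12.0, -53.0, -2.0, -0.0, -0.0, -6.9]
```

```bash
python3 -m crank '[[-48,-26,-2,0,0,-7,1],[-44,-32,-2,0,0,-7,1],[-40,-37,-2,0,0,-7,1],[-35,-41,-2,0,0,-7,1],[-30,-45,-2,0,0,-7,1],[-24,-49,-2,0,0,-7,1],[-18,-51,-2,0,0,-7,1],[-12,-53,-2,0,0,-6.5,1]]' 25
python3 - <<'E'
from h import *
s,p,R=st(); print(p,R.as_matrix().round(3)[:,1],s["joint_pos"].round(2))
c=calibration("wrist"); i=read_camera("wrist"); cv2.imwrite("pics/w1.png",i)
import pickle; pickle.dump(c,open("w1.pkl","wb"))
E
```

```text
clock: 1.15
tcp_pos: [0.5017, 0.1696, 0.4206]
orientation: [-0.0, -0.265, 0.964, 0.0]
wrist_force: [0.4, 0.3, 0.0]
finger_gap: 0.0854
[0.50165922 0.16963334 0.4205974 ] [-0.51  0.86  0.  ] [ 0.17  0.22 -0.04  1.31  0.   -0.36]
```

View pics/w1.png

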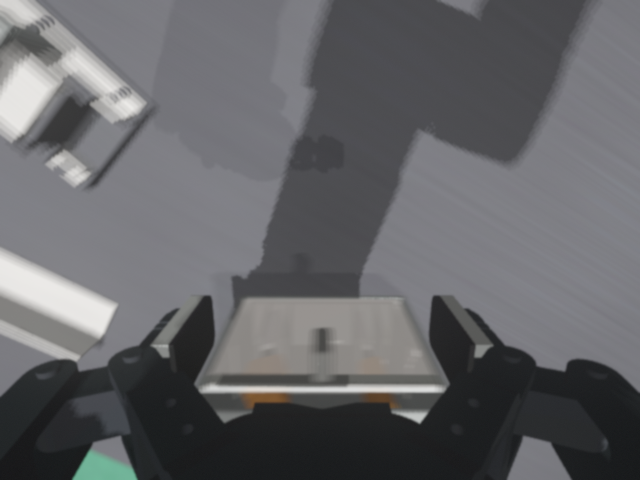

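In the wrist view the bin front is horizontal at row ~378 and the tab is at (321,342). The wide handle (thick gauge) is on the left at x 243-288 and the slimmer one (thin gauge) on the right at 362-395, so the thin gauge is on the bin's +y side. I'll zoom in.

Run:
```python
import cv2
i=cv2.imread("pics/w1.png")[280:430,190:460]
cv2.imwrite("pics/w1c.png",cv2.resize(i,(797,443),interpolation=cv2.INTER_CUBIC))
```

```text
(no output)
```

View pics/w1c.png

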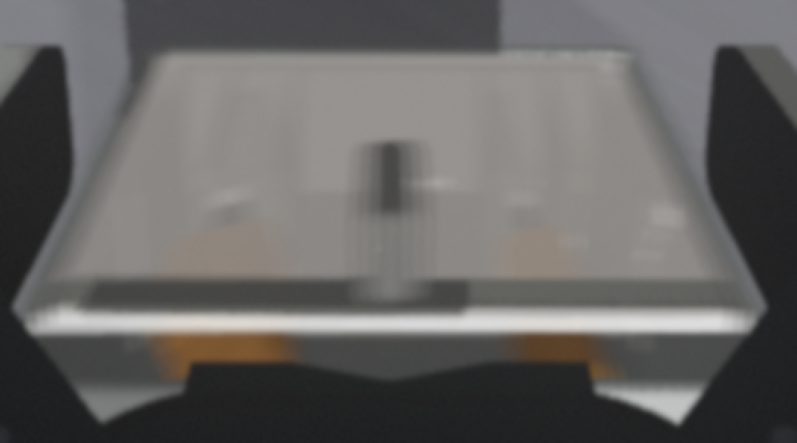

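Run:
```python
from h import *; import pickle
W=pickle.load(open("w1.pkl","rb")); S=calibration("scene"); D=calibration("side")
w=lambda u,v:(190+(u+.5)/2.952-.5,280+(v+.5)/2.952-.5)
exec(open("m1.py").read().split("def go")[0].split("\n",2)[2])
l=onz(W,w(30,308),.16);r=onz(W,w(750,308),.16); print((l*1e3).round(1),(r*1e3).round(1),np.linalg.norm(r-l)*1e3,np.degrees(np.arctan2(r[1]-l[1],r[0]-l[0]))-90)
print("tab edges outer",[(onz(W,w(u,213),.158)*1e3).round(1) for u in (375,405)])
# rim ends triangulated scene/side/wrist  (outer front edge top)
for a,b,c in (((434,120),(518,190),(30,308)),((290,518),(192,432),(750,308))):
    x,e=tri((S,c2(*a)),(D,c4(*b)),(W,w(*c))); print((x*1e3).round(1),"e",round(e*1e3,1))
    x,e=tri((S,c2(*a)),(W,w(*c))); print(" SW",(x*1e3).round(1),"e",round(e*1e3,1), onz(S,c2(*a),.16)[:2].round(4),onz(D,c4(*b),.16)[:2].round(4))
# tab top centre: scene, side
x,e=tri((S,c2(430,318)),(D,c4(402,352-8)) ); print("tab out top",(x*1e3).round(1),e*1e3)
```

```text
[640.5 148.9 160. ] [548.6 303.6 160. ] 179.9047559375 30.700978828554213
tab edges outer [array([574.2, 209.9, 158. ]), array([570.5, 216.2, 158. ])]
[636.7 151.9 163.8] e 3.2
 SW [638.1 150.6 161.6] e 2.0 [0.6379 0.1524] [0.6394 0.1545]
[551.2 307.  157.5] e 2.2
 SW [550.9 306.6 156. ] e 0.4 [0.55   0.3063] [0.5516 0.3081]
tab out top [570.3 213.4 163.5] 2.2049621593102557
```

```bash
sed -i 's/radians(30.4)/radians(30.6)/' h.py
cat >> h.py <<'E'
PIV=np.array([.595,.2285,.010])
def binpt(x,y,z,t=0.):
    "point in bin frame (origin pivot line middle) tilted by t"
    return PIV+(Ro.from_euler("z",BY)*Ro.from_euler("y",-t)).apply([x,y,z])
rad=np.radians
def tcp(g,R,L=.155): return g-R.apply([0,0,L])
E
python3 - <<'E'
from h import *
R=Rdown(BY,rad(10)); g=binpt(-.016,0,.134+.002); T=tcp(g,R)
P=T-R.apply([0,0,.05]); print(g,T)
plan(P,R,4); plan(T,R,3,P,R)
# arc
t=rad(10);p=T
print("arc")
for k in range(1,9):
    th=rad(40.2)*k/8; Rk=Rdown(BY,rad(10)+th); pk=tcp(binpt(-.016,0,.136,th),Rk)
    R0=Rdown(BY,rad(10)+rad(40.2)*(k-1)/8); print((R0.inv().apply(pk-p)*1e3).round(1)); p=pk
print(p)
E
```

```text
[0.58122813 0.22035534 0.146     ] [0.55806085 0.20665425 0.2986452 ]
dist mm 93  rot deg 9.9
[-14.4, 2.2, 18.2, -0.1, -2.5, 0.0]
[-13.6, 2.2, 18.8, -0.1, -2.5, 0.0]
[-12.8, 2.2, 19.3, -0.1, -2.5, 0.0]
[-11.9, 2.2, 19.9, -0.1, -2.5, 0.0]
dist mm 50  rot deg 0.0
[-0.0, -0.0, 16.7, 0.0, 0.0, 0.0]
[0.0, 0.0, 16.7, 0.0, 0.0, 0.0]
[-0.0, -0.0, 16.7, 0.0, 0.0, 0.0]
arc
[25.6  0.   0.4]
[25.6  0.   0.4]
[25.6 -0.   0.4]
[25.6  0.   0.4]
[25.6 -0.   0.4]
[25.6  0.   0.4]
[25.6 -0.   0.4]
[25.6  0.   0.4]
[0.40642267 0.11697568 0.20276594]
```

```bash
python3 -m crank '[[-14.4,2.2,18.2,0,-2.5,0,1],[-13.6,2.2,18.8,0,-2.5,0,1],[-12.8,2.2,19.3,0,-2.5,0,1],[-11.9,2.2,19.9,0,-2.5,0,1],[0,0,20,0,0,0,1],[0,0,15,0,0,0,1],[0,0,15,0,0,0,1],[0,0,0,0,0,0,0.8]]' 25
python3 - <<'E'
from h import *
s,p,R=st(); g=p+R.apply([0,0,.155]); print("grasp pt",g.round(4)); 
c=calibration("wrist"); i=read_camera("wrist"); cv2.imwrite("pics/w2.png",i)
E
```

```text
clock: 2.2
tcp_pos: [0.5532, 0.2124, 0.2973]
orientation: [0.083, -0.262, 0.961, 0.023]
wrist_force: [-0.7, -0.4, -0.1]
finger_gap: 0.0697
grasp pt [0.576  0.226  0.1446]
```

View pics/w2.png

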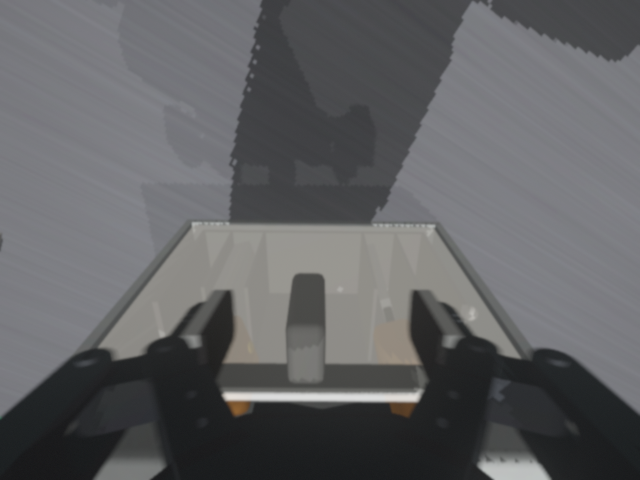

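The tab sits at columns 288-326 while the jaws' middle is at ~321, so the tool is about 6 mm too far along +y. I'll shift it and close.

```bash
python3 -m crank '[[-1.5,-6.5,0,0,0,0,0.8],[0,0,0,0,0,0,0.4],[0,0,0,0,0,0,0.05],[0,0,0,0,0,0,0.05],[0,0,0,0,0,0,0.05],[0,0,0,0,0,0,0.05],[0,0,0,0,0,0,0.05],[0,0,0,0,0,0,0.05]]' 30
python3 - <<'E'
from h import *
s,p,R=st(); g=p+R.apply([0,0,.155]); print("grasp pt",g.round(4)); 
i=read_camera("wrist"); cv2.imwrite("pics/w3.png",i[200:480,100:540])
E
```

```text
clock: 3.25
tcp_pos: [0.5578, 0.2082, 0.2994]
orientation: [0.084, -0.262, 0.961, 0.024]
wrist_force: [-4.0, 4.2, 4.5]
finger_gap: 0.0135
grasp pt [0.581  0.2221 0.1468]
```

View pics/w3.png

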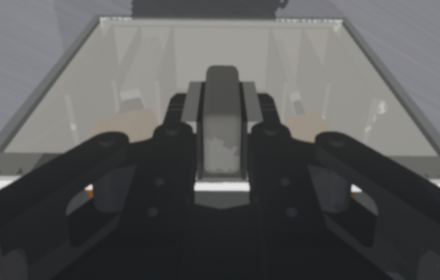

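The tab is gripped, with a 13.5 mm opening and the pads on both sides. Now the arc about the pivot.

```bash
python3 -m crank '[[25.6,0,0.4,0,-5,0,0.05],[25.6,0,0.4,0,-5,0,0.05],[25.6,0,0.4,0,-5,0,0.05],[25.6,0,0.4,0,-5,0,0.05],[25.6,0,0.4,0,-5,0,0.05],[25.6,0,0.4,0,-5,0,0.05],[25.6,0,0.4,0,-5,0,0.05],[25.6,0,0.4,0,-5,0,0.05]]' 30
python3 - <<'E'
from h import *
s,p,R=st(); print(s["joint_pos"].round(2), s["wrist_force"].round(1))
i=read_camera("wrist"); cv2.imwrite("pics/w4.png",i);i=read_camera("side"); cv2.imwrite("pics/s4.png",i)
E
```

```text
clock: 4.3
tcp_pos: [0.4383, 0.1268, 0.2306]
orientation: [0.384, -0.252, 0.879, 0.132]
wrist_force: [-52.7, 63.3, 6.5]
finger_gap: 0.0137
[-0.02  0.04 -1.03 -0.22  0.45 -0.4 ] [-52.7  63.3   6.5]
```

View pics/w4.png

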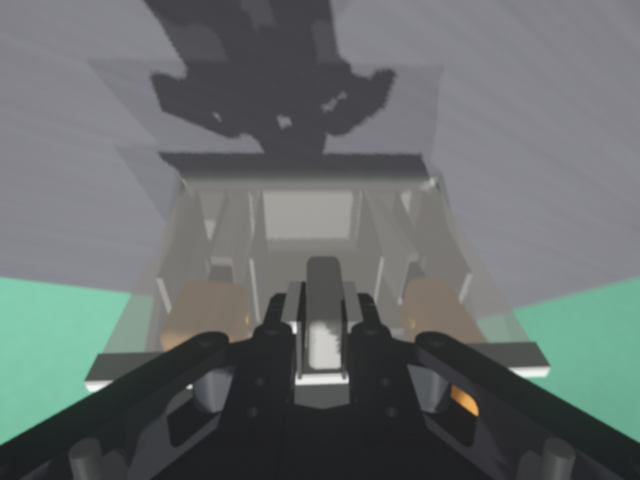

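View pics/s4.png

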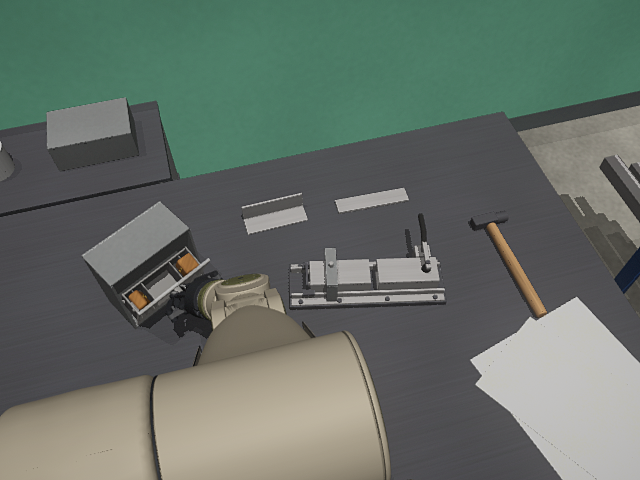

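Run:
```python
from h import *
s,p,R=st(); g=p+R.apply([0,0,.155]); F=Ro.from_euler("z",BY)
v=F.inv().apply(g-PIV); print("grasp in bin-untilted",(v*1e3).round(1),"r",np.hypot(v[0],v[2])*1e3, "angle",np.degrees(np.arctan2(-v[0],v[2])-np.arctan2(16,134)))
M=(F.inv()*R).as_matrix(); print("toolz",M[:,2].round(3),"tooly",M[:,1].round(3),"tilt",np.degrees(np.arctan2(M[0,2],-M[2,2])))
```

```text
grasp in bin-untilted [-71.9   1.3 116.5] r 136.9057207611674 angle 24.893618835087953
toolz [ 0.739  0.056 -0.671] tooly [-0.041  0.998  0.038] tilt 47.76345778079967
```

J3 hit its limit at -1.03, so the arc fell short: the bin is at about 25° and the side load is 81 N. That is past the fall-back point of 0.35 rad, so I'll let go now to unload.

```bash
python3 -m crank '[[0,0,0,0,0,0,1],[0,0,0,0,0,0,1],[0,0,0,0,0,0,1],[0,0,0,0,0,0,1],[0,0,0,0,0,0,1],[0,0,0,0,0,0,1],[-2,0,4,0,3,0,1],[-2,0,4,0,3,0,1]]' 30
python3 - <<'E'
from h import *
s,p,R=st(); print(s["joint_pos"].round(2), s["wrist_force"].round(1))
i=read_camera("wrist"); cv2.imwrite("pics/w5.png",i);i=read_camera("side"); cv2.imwrite("pics/s5.png",cv2.resize(i[180:340,60:270],(800,610)))
g=p+R.apply([0,0,.155]); F=Ro.from_euler("z",BY)
v=F.inv().apply(g-PIV); print((v*1e3).round(1))
M=(F.inv()*R).as_matrix(); print("toolz",M[:,2].round(3),"tooly",M[:,1].round(3),"tilt",np.degrees(np.arctan2(M[0,2],-M[2,2])))
E
```

```text
clock: 5.4
tcp_pos: [0.4501, 0.1236, 0.2283]
orientation: [0.339, -0.249, 0.901, 0.1]
wrist_force: [-0.9, -0.4, 1.2]
finger_gap: 0.0852
[-0.    0.05 -0.95 -0.07  0.36 -0.42] [-0.9 -0.4  1.2]
[-75.5 -14.1 102.2]
toolz [ 0.662  0.016 -0.749] tooly [-0.01   1.     0.012] tilt 41.446180633391435
```

View pics/w5.png

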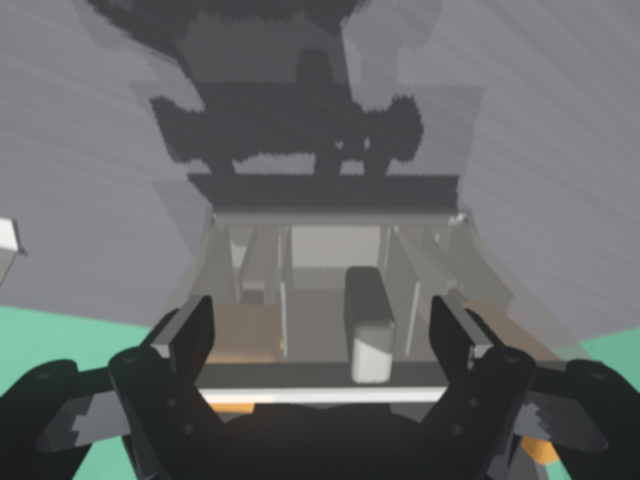

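View pics/s5.png

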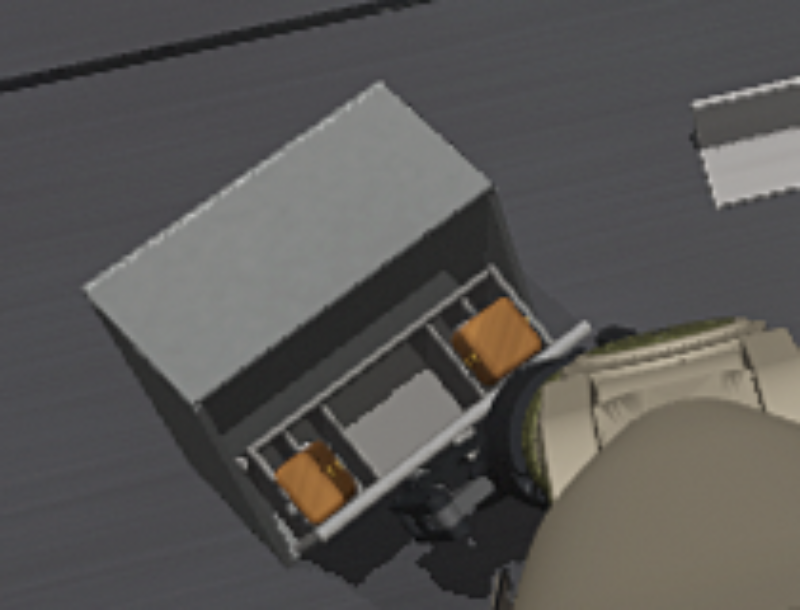

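The bin is on its stop. In the side crop the slim handle is at lower left (bin +y) and the stout one at upper right. The tab is at column 370 between the open fingers. Next I retreat along the front with less tilt.

```bash
sed -i 's/^PIV=.*/PIV=np.array([.5942,.2298,.010])/' h.py
python3 - <<'E'
from h import *
s,p,R=st(); F=Ro.from_euler("z",BY)
g=p+R.apply([0,0,.155]); RA=Rdown(BY,rad(31)); gA=g+F.apply([-.042,0,.050]); A=tcp(gA,RA)
plan(A,RA,3)
RB=Rdown(BY,rad(30)); gB=binpt(.024,.048,.125,.70); B=tcp(gB,RB,.155+.06); print(gB,B)
plan(B,RB,3,A,RA)
E
```

```text
dist mm 70  rot deg 10.6
[-10.0, 1.2, -20.9, 0.3, 3.5, 0.0]
[-8.7, 1.1, -21.5, 0.3, 3.5, 0.0]
[-7.4, 0.9, -22.0, 0.3, 3.5, 0.0]
[0.51625282 0.239468   0.1210665 ] [0.42372305 0.18474605 0.30726196]
dist mm 70  rot deg 1.0
[-9.7, 21.2, 1.3, 0.0, 0.3, 0.0]
[-9.7, 21.2, 1.2, -0.0, 0.3, -0.0]
[-9.7, 21.2, 1.1, -0.0, 0.3, -0.0]
```

```bash
python3 -m crank '[[-5,0.5,-10.5,0,1.7,0,1],[-5,0.5,-10.5,0,1.7,0,1],[-9,1.1,-21.5,0,3.5,0,1],[-7.4,1,-22,0,3.5,0,1],[-9.7,21,1.3,0,0.3,0,0.8],[-9.7,21,1.3,0,0.3,0,0.7],[-9.7,21,1.3,0,0.3,0,0.7],[0,0,0,0,0,0,0.7]]' 30
python3 - <<'E'
from h import *; import pickle
s,p,R=st(); print(s["joint_pos"].round(2), s["wrist_force"].round(1))
c=calibration("wrist");i=read_camera("wrist"); cv2.imwrite("pics/w6.png",i); pickle.dump(c,open("w6.pkl","wb"))
i=read_camera("side"); cv2.imwrite("pics/s6f.png",i); cv2.imwrite("pics/s6.png",cv2.resize(i[180:340,60:270],(800,610)))
g=p+R.apply([0,0,.155]); F=Ro.from_euler("z",BY)
v=F.inv().apply(g-PIV); print((v*1e3).round(1))
M=(F.inv()*R).as_matrix(); print("tooly",M[:,1].round(3),"tilt",np.degrees(np.arctan2(M[0,2],-M[2,2])))
E
```

```text
clock: 6.5
tcp_pos: [0.4233, 0.1847, 0.3082]
orientation: [0.251, -0.259, 0.93, 0.076]
wrist_force: [0.0, -0.4, 0.4]
finger_gap: 0.0597
[ 0.18 -0.06 -0.73  0.41  0.19 -0.31] [ 0.  -0.4  0.4]
[-91.7  50.9 164.5]
tooly [-0.013  1.     0.012] tilt 30.358989158493582
```

View pics/w6.png

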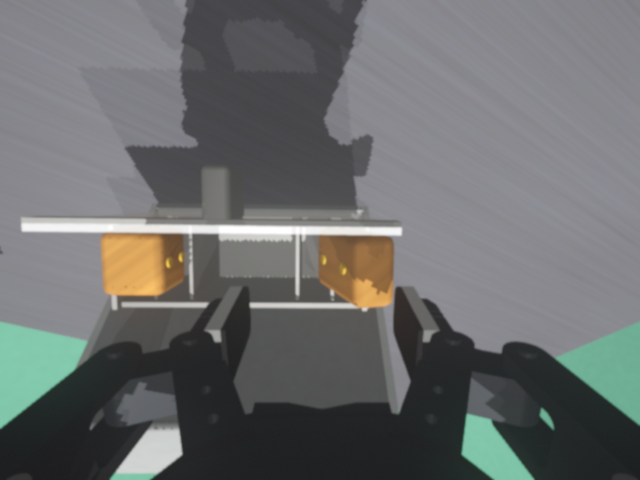

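View pics/s6.png

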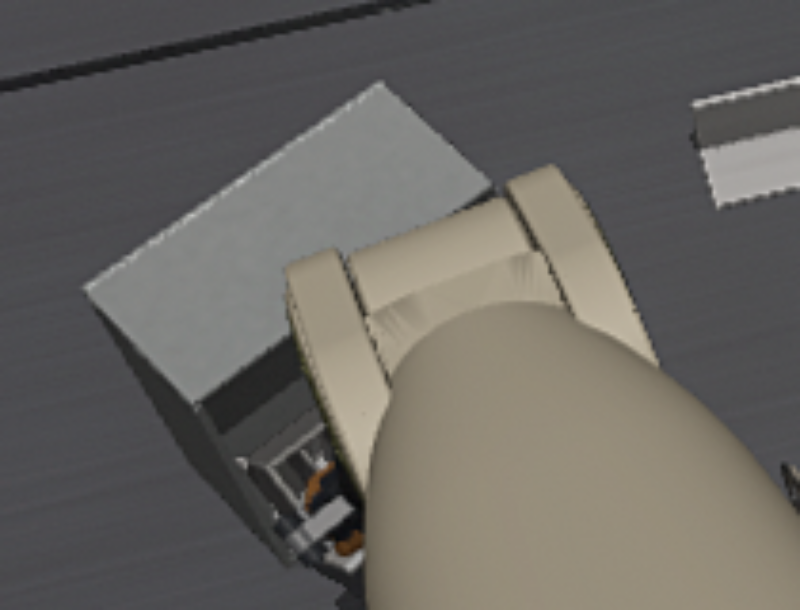

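Run:
```python
import cv2
i=cv2.imread("pics/w6.png")[200:330,280:430]
cv2.imwrite("pics/w6c.png",cv2.resize(i,(690,598),interpolation=cv2.INTER_CUBIC))
i=cv2.imread("pics/s4.png")[240:320,110:220]
cv2.imwrite("pics/s4c.png",cv2.resize(i,(770,560),interpolation=cv2.INTER_CUBIC))
i=cv2.imread("pics/s5.png")
```

```text
(no output)
```

View pics/w6c.png

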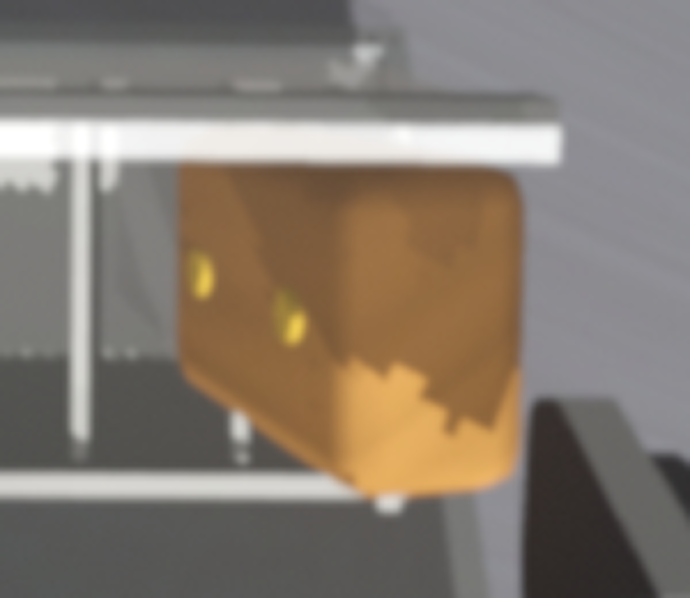

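Run:
```python
from h import *; import pickle
W=pickle.load(open("w6.pkl","rb")); 
F=Ro.from_euler("z",BY)*Ro.from_euler("y",-.70)
for n,q in (("rim L",(0,-.088,.150)),("rim R",(0,.088,.150)),("handle top",(.024,.048,.154)),("grasp",(.024,.048,.125)),("wall back top R",(.057+.0,.086,.086))):
    print(n,proj(W,binpt(*q,.70)).round(1))
# rays on bin-frame plane z=.154: 
def onplane(px,z):
    o,d=ray(W,px); o=F.inv().apply(o-PIV); d=F.inv().apply(d); k=(z-o[2])/d[2]; return (o+k*d)*1e3
for px in ((354,306),(393,306),(354,236),(393,236),(374,271)): print(px,onplane(px,.154).round(1))
for px in ((22,225),(402,227),(22,232),(402,235)): print(px,onplane(px,.150).round(1))
s,p,R=st(); print(R.as_matrix()[:,1])
S=calibration("side")
s5=lambda u,v:(60+(u+.5)/3.81-.5,180+(v+.5)/3.8125-.5)
o,d=ray(S,s5(320,522)); 
for u in ((320,522),(275,475),(355,490),(318,440)):
    o,d=ray(S,s5(*u)); o2=F.inv().apply(o-PIV); d2=F.inv().apply(d); print("side",u,((o2+d2*(.154-o2[2])/d2[2])*1e3).round(1))
```

```text
rim L [ 13.2 224.7]
rim R [398.3 225.3]
handle top [312.  278.1]
grasp [312.4 266.1]
wall back top R [370.8 304.5]
(354, 306) [ 37.2  67.4 154. ]
(393, 306) [ 37.2  85.6 154. ]
(354, 236) [  4.6  67.  154. ]
(393, 236) [  4.6  84.8 154. ]
(374, 271) [ 20.7  76.4 154. ]
(22, 225) [ 1.00e-01 -8.41e+01  1.50e+02]
(402, 227) [  0.8  89.7 150. ]
(22, 232) [  3.3 -84.3 150. ]
(402, 235) [  4.5  89.8 150. ]
[-0.51880279  0.85480996  0.01198342]
side (320, 522) [ 31.6  86.8 154. ]
side (275, 475) [ 64.2  89.4 154. ]
side (355, 490) [ 33.1  63.8 154. ]
side (318, 440) [ 64.7  62.6 154. ]
```

Run:
```python
from h import *; import pickle
W=pickle.load(open("w6.pkl","rb")); by=np.array([-.509,.861,0])
P=PIV+.0025*by
F=Ro.from_euler("z",BY)*Ro.from_euler("y",-.70)
w=lambda u,v:(280+(u+.5)/4.6-.5,200+(v+.5)/4.6-.5)
def pl(px,ax,val):
    o,d=ray(W,px); o=F.inv().apply(o-P); d=F.inv().apply(d); k=(val-o[ax])/d[ax]; return ((o+k*d)*1e3).round(1)
for x in (.036,.040,.044):
    a=pl(w(184,372),0,x); b=pl(w(355,488),0,x); c=pl(w(515,485),0,x); print(x,a,b,c,"len",np.linalg.norm(a-b),"lean",np.degrees(np.arctan2(b[1]-a[1],b[2]-a[2])))
```

```text
0.036 [ 36.   49.6 107.1] [ 36.   65.8 157.4] [ 36.   81.8 156.6] len 52.84439421547002 lean 17.852067524610206
0.04 [40.  49.8 89.9] [ 40.   67.4 144.3] [ 40.   84.7 143.4] len 57.176218832658044 lean 17.927919762007242
0.044 [44.  50.1 72.7] [ 44.   68.9 131.2] [ 44.   87.6 130.2] len 61.446643521025614 lean 17.81571849733296
```

```bash
sed -i 's/^PIV=.*/PIV=np.array([.5929,.2320,.010])/' h.py
cat >> h.py <<'E'
def Rg(roll,tilt,bt=.70):
    return Ro.from_euler("z",BY)*Ro.from_euler("y",-bt)*Ro.from_euler("x",-roll)*Ro.from_euler("y",bt-tilt)*Ro.from_euler("y",np.pi)
E
python3 - <<'E'
from h import *
R=Rg(rad(14),rad(30)); g=binpt(.023,.0655,.119,.70); T=tcp(g,R); P=tcp(g,R,.155+.063)
print(g,T,P); plan(P,R,4); plan(T,R,3,P,R)
E
```

```text
[0.5087133  0.25830925 0.11583323] [0.42572744 0.25212011 0.24660035] [0.3919977  0.24960453 0.29975086]
dist mm 73  rot deg 14.9
[-0.5, 18.1, 2.9, 3.7, 0.1, 0.7]
[-0.3, 18.3, 1.7, 3.7, 0.1, 0.7]
[-0.1, 18.3, 0.5, 3.7, 0.1, 0.7]
[0.1, 18.3, -0.7, 3.7, 0.1, 0.7]
dist mm 63  rot deg 0.0
[0.0, -0.0, 21.0, 0.0, 0.0, 0.0]
[-0.0, 0.0, 21.0, 0.0, 0.0, 0.0]
[0.0, -0.0, 21.0, 0.0, 0.0, 0.0]
```

```bash
python3 -m crank '[[0,5,-8,0,0,0,0.7],[-0.4,17,2,3.7,0.1,0.7,0.7],[-0.3,17,2,3.7,0.1,0.7,0.7],[-0.1,17,2,3.7,0.1,0.7,0.7],[0,17,2,3.7,0.1,0.7,0.7],[0,0,0,0,0,0,0.7],[0,0,0,0,0,0,0.7],[0,0,0,0,0,0,0.7]]' 30
python3 - <<'E'
from h import *; import pickle
s,p,R=st(); print(s["joint_pos"].round(2), s["wrist_force"].round(1))
c=calibration("wrist");i=read_camera("wrist"); cv2.imwrite("pics/w7.png",i); pickle.dump(c,open("w7.pkl","wb"))
R=Rg(rad(14),rad(30)); g=binpt(.023,.0655,.119,.70); plan(tcp(g,R),R,3)
for L in (.155,): print("grasp proj", proj(c,g))
print(proj(c,binpt(.0,.0,.15,.7)))
E
```

```text
clock: 7.6
tcp_pos: [0.3908, 0.2472, 0.3045]
orientation: [0.276, -0.201, 0.939, -0.039]
wrist_force: [1.1, 0.3, -0.6]
finger_gap: 0.0599
[ 0.44 -0.05 -0.74  0.35 -0.2  -0.03] [ 1.1  0.3 -0.6]
dist mm 68  rot deg 0.3
[0.1, 0.9, 22.6, -0.0, -0.1, -0.1]
[0.1, 0.9, 22.6, -0.0, -0.1, -0.1]
[0.1, 0.9, 22.6, -0.0, -0.1, -0.1]
grasp proj [324.58117766 264.48444344]
[186.03159059 225.40351416]
```

View pics/w7.png

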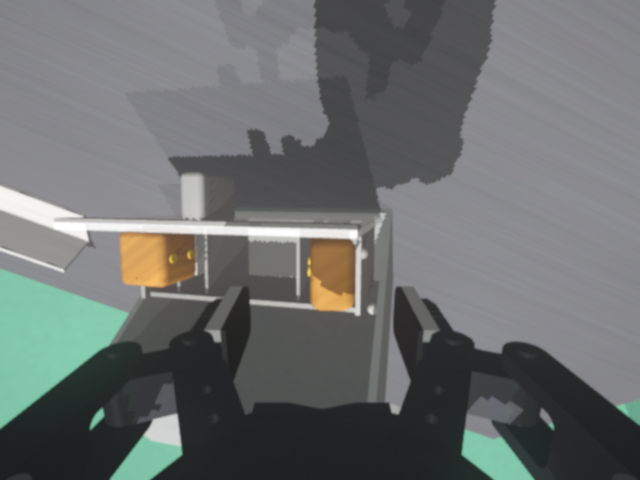

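The handle is now nearly end-on at columns 310-356, with the jaws' middle at 321, so it needs about 5.5 mm more +y. I'll go in and close.

```bash
python3 -m crank '[[0,3,16,0,0,0,0.7],[0,2.5,20,0,0,0,0.7],[0,0,20,0,0,0,0.7],[0,0,12,0,0,0,0.6],[0,0,0,0,0,0,0.1],[0,0,0,0,0,0,0.1],[0,0,0,0,0,0,0.1],[0,0,0,0,0,0,0.1]]' 40
python3 - <<'E'
from h import *; import pickle
s,p,R=st(); print(s["joint_pos"].round(2), s["wrist_force"].round(1))
i=read_camera("wrist"); cv2.imwrite("pics/w8.png",i[180:480,100:540])
E
```

```text
clock: 8.65
tcp_pos: [0.4247, 0.2551, 0.246]
orientation: [0.276, -0.201, 0.939, -0.04]
wrist_force: [1.1, -2.9, -1.6]
finger_gap: 0.0215
[ 0.43  0.09 -0.77  0.17 -0.19 -0.05] [ 1.1 -2.9 -1.6]
```

View pics/w8.png

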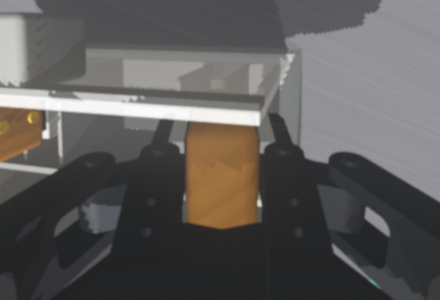

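Gripped: opening 21.5 mm against a 22 mm handle. I'll draw it out along its own axis, 95 mm.

```bash
python3 -m crank '[[1.7,0,-10,0,0,0,0.1],[2.6,0,-15,0,0,0,0.1],[3.5,0,-20,0,0,0,0.1],[3.5,0,-20,0,0,0,0.1],[3.5,0,-20,0,0,0,0.1],[1.7,0,-10,0,0,0,0.1],[0,0,0,0,0,0,0.1],[0,0,0,0,0,0,0.1]]' 40
python3 - <<'E'
from h import *; import pickle
s,p,R=st(); print(s["joint_pos"].round(2), s["wrist_force"].round(1))
i=read_camera("wrist"); cv2.imwrite("pics/w9.png",i); cv2.imwrite("pics/s9.png",read_camera("side"))
G=Ro.from_euler("z",JY); R1=G*Ro.from_euler("y",rad(10))*Ro.from_euler("y",np.pi)
seat=np.array([.509,-.2215,.015]); g=seat+G.apply([0,.007,.100+.117]); T=tcp(g,R1); print(T)
A=np.array([.43,.14,.40]); 
plan(T,R1,10)
E
```

```text
clock: 9.7
tcp_pos: [0.3613, 0.2453, 0.3173]
orientation: [0.276, -0.202, 0.939, -0.039]
wrist_force: [0.2, -0.1, -2.5]
finger_gap: 0.0211
[ 0.47 -0.12 -0.76  0.4  -0.21 -0.01] [ 0.2 -0.1 -2.5]
[ 0.53680391 -0.22087964  0.3846452 ]
dist mm 503  rot deg 56.3
[1.8, -50.2, 1.9, -0.4, 4.2, 3.7]
[-1.5, -50.2, 1.6, -0.4, 4.2, 3.7]
[-4.8, -50.0, 1.0, -0.4, 4.2, 3.7]
[-8.1, -49.6, 0.1, -0.4, 4.2, 3.7]
[-11.2, -49.0, -0.9, -0.4, 4.2, 3.7]
[-14.2, -48.2, -2.2, -0.4, 4.2, 3.7]
[-17.0, -47.1, -3.7, -0.4, 4.2, 3.7]
[-19.6, -45.9, -5.4, -0.4, 4.2, 3.7]
[-22.1, -44.6, -7.3, -0.4, 4.2, 3.7]
[-24.3, -43.0, -9.3, -0.4, 4.2, 3.7]
```

View pics/w9.png

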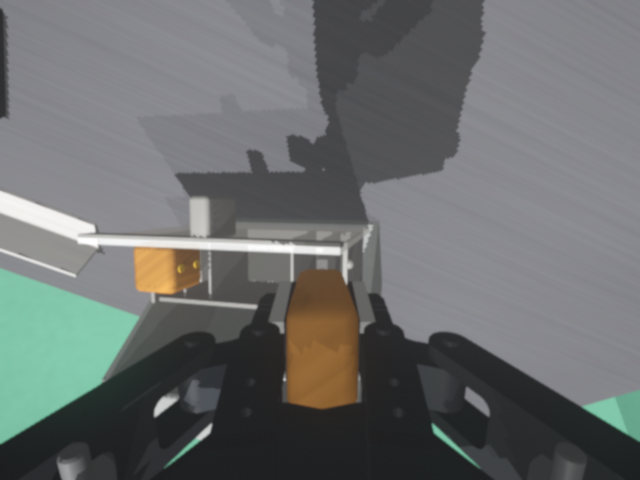

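View pics/s9.png

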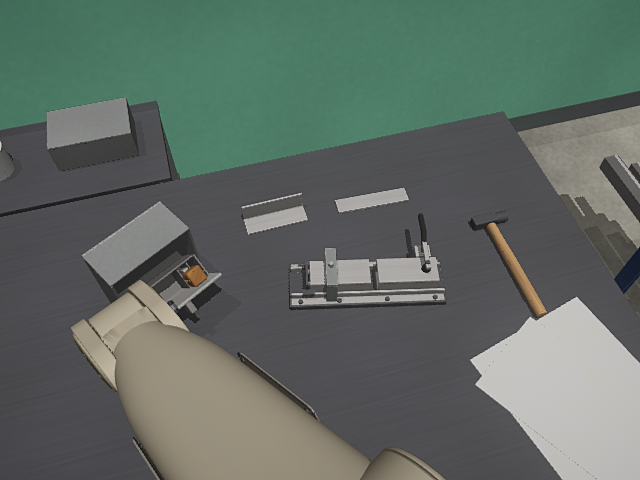

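Drawn out, with -2.5 N of weight on the wrist. The bin stays open and the thick gauge is in it. I'll lift first to clear the thick handle, then go over the jig.

Run:
```python
from h import *
s,p,R=st()
G=Ro.from_euler("z",JY); R1=G*Ro.from_euler("y",rad(10))*Ro.from_euler("y",np.pi)
seat=np.array([.509,-.2215,.015]); g=seat+G.apply([0,.007,.110+.117]); T=tcp(g,R1)
A=p+[.0,0,.07]; plan(A,R,2)
plan(T,R1,12,A,R)
```

```text
dist mm 70  rot deg 0.0
[-17.5, -6.5, -29.6, 0.0, 0.0, 0.0]
[-17.5, -6.5, -29.6, 0.0, 0.0, 0.0]
dist mm 498  rot deg 56.3
[4.0, -40.9, 5.8, -0.3, 3.5, 3.1]
[1.5, -41.1, 5.7, -0.3, 3.5, 3.1]
[-1.1, -41.1, 5.5, -0.3, 3.5, 3.1]
[-3.6, -41.0, 5.1, -0.3, 3.5, 3.1]
[-6.1, -40.8, 4.6, -0.3, 3.5, 3.1]
[-8.5, -40.4, 3.9, -0.3, 3.5, 3.1]
[-10.9, -39.9, 3.1, -0.3, 3.5, 3.1]
[-13.1, -39.3, 2.1, -0.3, 3.5, 3.1]
[-15.3, -38.6, 1.0, -0.3, 3.5, 3.1]
[-17.4, -37.7, -0.3, -0.3, 3.5, 3.1]
[-19.3, -36.7, -1.6, -0.3, 3.5, 3.1]
[-21.1, -35.6, -3.1, -0.3, 3.5, 3.1]
```

```bash
python3 -m crank '[[-17.5,-6.5,-29.6,0,0,0,0.1],[-17.5,-6.5,-29.6,0,0,0,0.1],[4,-41,5.8,-0.3,3.5,3.1,0.1],[1.5,-41,5.7,-0.3,3.5,3.1,0.1],[-1.1,-41,5.5,-0.3,3.5,3.1,0.1],[-3.6,-41,5.1,-0.3,3.5,3.1,0.1],[-6.1,-41,4.6,-0.3,3.5,3.1,0.1],[-8.5,-40,3.9,-0.3,3.5,3.1,0.1]]' 40 && python3 -m crank '[[-11,-40,3.1,-0.3,3.5,3.1,0.1],[-13,-39,2.1,-0.3,3.5,3.1,0.1],[-15,-38.6,1,-0.3,3.5,3.1,0.1],[-17.4,-37.7,-0.3,-0.3,3.5,3.1,0.1],[-19.3,-36.7,-1.6,-0.3,3.5,3.1,0.1],[-21,-35.6,-3.1,-0.3,3.5,3.1,0.1],[0,0,0,0,0,0,0.1],[0,0,0,0,0,0,0.1]]' 40
cat > look.py <<'E'
from h import *; import pickle,sys
n=sys.argv[1]
for cam in sys.argv[2:] or ["wrist"]:
    c=calibration(cam); i=read_camera(cam); cv2.imwrite(f"pics/{n}_{cam}.png",i); pickle.dump(c,open(f"{n}_{cam}.pkl","wb"))
s,p,R=st(); G=Ro.from_euler("z",JY); M=(G.inv()*R).as_matrix()
SEAT=np.array([.509,-.2215,.015])
print("t",round(s["clock"],2),"j",s["joint_pos"].round(2),"F jig",G.inv().apply(s["wrist_force"]).round(1),"gap",s["finger_gap"].round(4))
print("g in jig from seat",(G.inv().apply(p+R.apply([0,0,.155])-SEAT)*1e3).round(1)," toolx",M[:,0].round(3)," tooly",M[:,1].round(3))
E
python3 look.py a1 wrist side scene
```

```text
clock: 10.8
tcp_pos: [0.4492, 0.0106, 0.3915]
orientation: [0.099, -0.041, 0.994, -0.016]
wrist_force: [-0.1, -0.5, -2.2]
finger_gap: 0.0212
clock: 11.8
tcp_pos: [0.5344, -0.2214, 0.3957]
orientation: [-0.081, 0.121, 0.989, 0.009]
wrist_force: [1.2, 0.0, -2.4]
finger_gap: 0.0214Traceback (most recent call last):
  File "look.py", line 7, in <module>
    print("t",round(s["clock"],2),"j",s["joint_pos"].round(2),"F jig",G.inv().apply(s["wrist_force"]).round(1),"gap",s["finger_gap"].round(4))
                                                                                                                     ^^^^^^^^^^^^^^^^^^^^^
AttributeError: 'float' object has no attribute 'round'
```

View pics/a1_wrist.png

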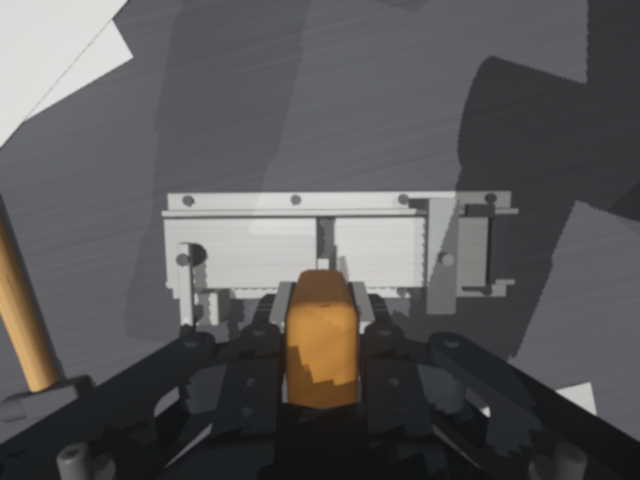

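View pics/a1_side.png

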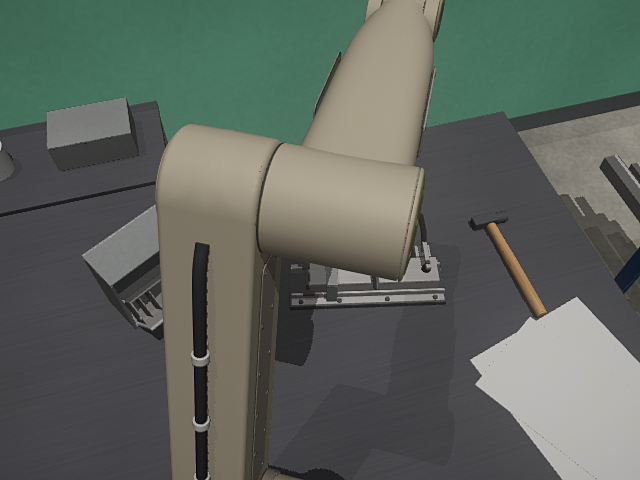

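View pics/a1_scene.png

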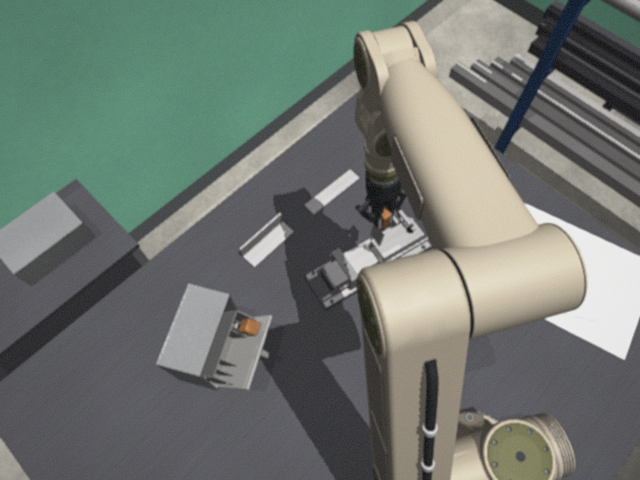

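```bash
sed -i 's/s\["finger_gap"\].round(4)/round(s["finger_gap"],4)/' look.py
python3 - <<'E'
import cv2
i=cv2.imread("pics/a1_wrist.png")[180:320,150:530]
cv2.imwrite("pics/a1c.png",cv2.resize(i,(798,294),interpolation=cv2.INTER_CUBIC))
i=cv2.imread("pics/a1_wrist.png")[195:295,270:380]
cv2.imwrite("pics/a1d.png",cv2.resize(i,(660,600),interpolation=cv2.INTER_CUBIC))
E
```

```text
(no output)
```

View pics/a1d.png

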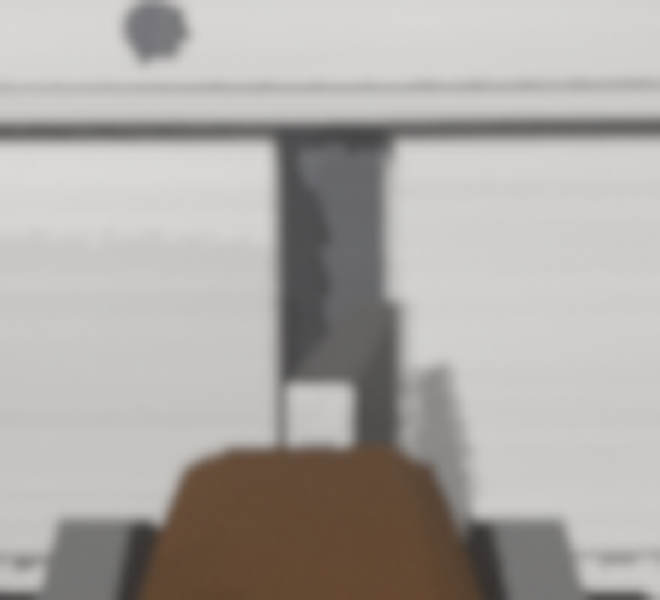

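View pics/a1c.png

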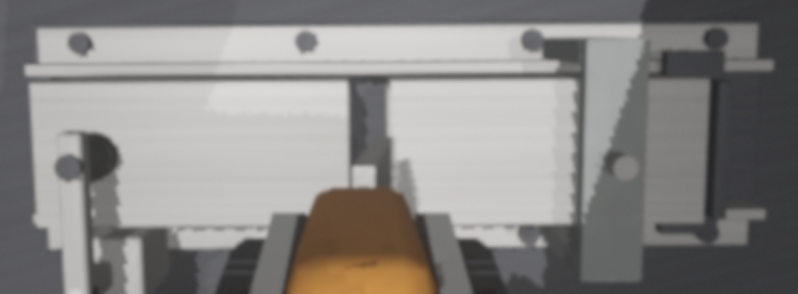

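The wrist view shows the gap between columns 316.5 and 334.5. The blade's lower edge is at columns 318-329, row 258, well aligned with the tubes. I'll turn that into positions.

Run:
```python
from h import *; import pickle
W=pickle.load(open("a1_wrist.pkl","rb")); G=Ro.from_euler("z",JY); SEAT=np.array([.509,-.2215,.015])
s,p,R=st()
d6=lambda u,v:(270+(u+.5)/6-.5,195+(v+.5)/6-.5)
J=lambda X:(G.inv().apply(X-SEAT)*1e3).round(1)
for n,px in (("fix top",(279,137)),("fix lower",(281,370)),("loose top",(389,137)),("loose lower",(385,290))): print(n,J(onz(W,d6(*px),.065)))
c5=lambda u,v:(150+(u+.5)/2.1-.5,180+(v+.5)/2.1-.5)
for n,px,z in (("fix near outer",(30,80),.065),("loose near outer",(713,78),.065),("loose far outer",(708,222),.065),("fix far",(37,212),.065),("gap fixed near",(350,79),.065)): print(n,J(onz(W,c5(*px),z)))
g=p+R.apply([0,0,.155]); print("g",J(g))
# blade bottom expected
M=(G.inv()*R).as_matrix().round(3); print(M)
# blade lower edge: intersect with plane jig x = near edge (-20mm from g axis) 
for px in ((288,380),(355,380)):
    o,d=ray(W,d6(*px)); o=G.inv().apply(o-SEAT); d=G.inv().apply(d); x=G.inv().apply(g-SEAT)[0]-.020
    print("blade",((o+d*(x-o[0])/d[0])*1e3).round(1))
```

```text
fix top [-30.6   2.2  50. ]
fix lower [ 2.9  2.1 50. ]
loose top [-30.4  17.9  50. ]
loose lower [-8.5 17.1 50. ]
fix near outer [ -31.5 -127.6   50. ]
loose near outer [-29.6 149.8  50. ]
loose far outer [ 30.2 150.2  50. ]
fix far [  23.2 -127.9   50. ]
gap fixed near [-30.6   2.5  50. ]
g [ -1.2   6.9 229.1]
[[-0.987  0.009 -0.162]
 [ 0.009  1.    -0.001]
 [ 0.162 -0.002 -0.987]]
blade [-21.2   5.2 197.5]
blade [-21.2  10.2 197.8]
```

Run:
```python
import cv2
i=cv2.imread("pics/a1_scene.png")[170:290,330:470]
cv2.imwrite("pics/a1e.png",cv2.resize(i,(700,600),interpolation=cv2.INTER_CUBIC))
```

```text
(no output)
```

View pics/a1e.png

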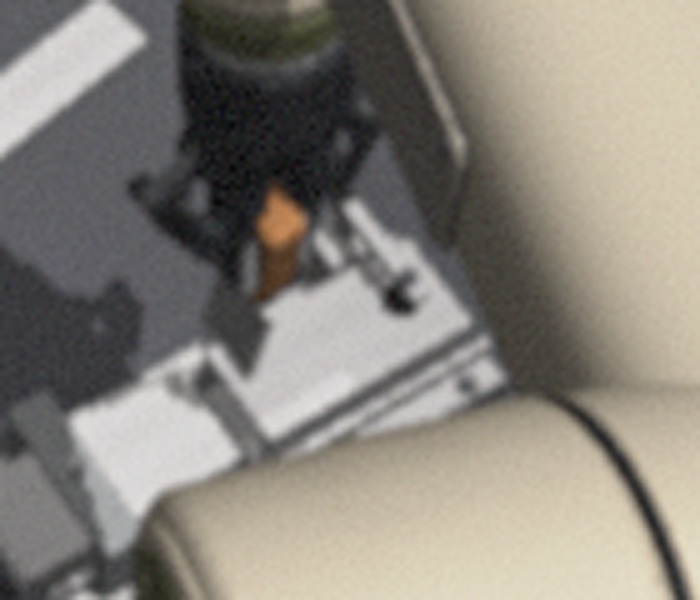

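Run:
```python
from h import *; import pickle
W=pickle.load(open("a1_wrist.pkl","rb")); S=calibration("scene");G=Ro.from_euler("z",JY); SEAT=np.array([.509,-.2215,.015])
d6=lambda u,v:(270+(u+.5)/6-.5,195+(v+.5)/6-.5); e5=lambda u,v:(330+(u+.5)/5-.5,170+(v+.5)/5-.5)
J=lambda X:(G.inv().apply(X-SEAT)*1e3).round(1)
x,e=tri((W,d6(321,380)),(S,e5(250,372))); print("near tip",J(x),e*1e3)
# check bias: gap corner near fixed seen in both
x,e=tri((W,d6(279,137)),(S,e5(270,447))); print("fixed corner near",J(x),e*1e3)
s,p,R=st();g=p+R.apply([0,0,.155]);gj=G.inv().apply(g-SEAT)
toS=lambda px:(((px-[330,170]+.5)*5)-.5).round(0)
for th in (0,4,8):
    GG=Ro.from_euler("y",-rad(th))
    for n,q in (("near bot",(-.02,0,-.117)),("far bot",(.02,0,-.117)),("near blade top",(-.02,0,-.047)),("h top",(0,0,.033))):
        X=SEAT+G.apply(gj+GG.apply(q)); print(th,n,toS(proj(S,X)),"W",(((proj(W,X)-[270,195]+.5)*6)-.5).round(0),J(X))
```

```text
near tip [ -7.3   6.6 102.4] 2.882821140406039
fixed corner near [-31.1   1.6  45. ] 0.9528102904834067
0 near bot [262. 382.] W [312. 252.] [-21.2   6.9 112.1]
0 far bot [217. 321.] W [315. 593.] [ 18.8   6.9 112.1]
0 near blade top [278. 319.] W [311. 348.] [-21.2   6.9 182.1]
0 h top [272. 205.] W [ 312. 1036.] [ -1.2   6.9 262.1]
4 near bot [253. 370.] W [313. 321.] [-13.    6.9 111. ]
4 far bot [208. 308.] W [316. 665.] [ 26.9   6.9 113.8]
4 near blade top [273. 315.] W [311. 385.] [-17.9   6.9 180.8]
4 h top [275. 209.] W [312. 989.] [ -3.5   6.9 262. ]
8 near bot [243. 358.] W [313. 391.] [ -4.8   6.9 110.5]
8 far bot [200. 294.] W [317. 738.] [ 34.9   6.9 116. ]
8 near blade top [269. 311.] W [312. 423.] [-14.5   6.9 179.8]
8 h top [277. 213.] W [311. 940.] [ -5.8   6.9 261.8]
```

Run:
```python
import cv2
i=cv2.imread("pics/a1_scene.png")[200:256,358:408]
cv2.imwrite("pics/a1f.png",cv2.resize(i,(600,672)[:2],interpolation=cv2.INTER_CUBIC)[:600])
```

```text
(no output)
```

View pics/a1f.png

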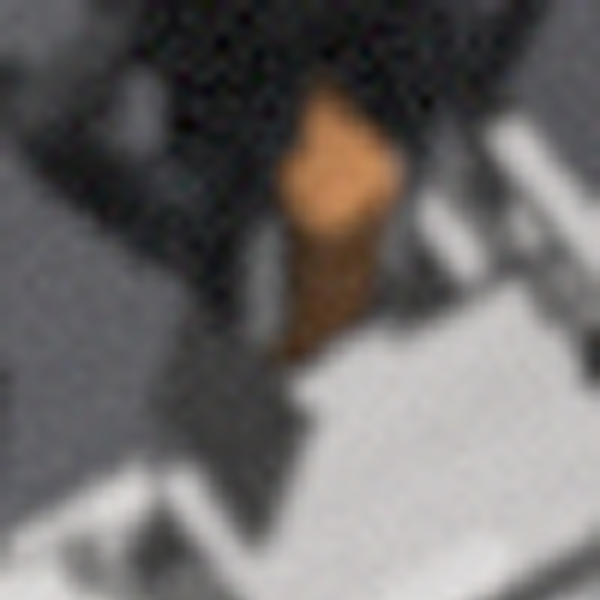

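```bash
sed -i 's/^SEAT=.*/SEAT=np.array([.5095,-.2194,.015])/' look.py
cat >> h.py <<'E'
SEAT=np.array([.5095,-.2194,.015]); GJ=Ro.from_euler("z",JY)
def Rj(pitch): return GJ*Ro.from_euler("y",rad(pitch))*Ro.from_euler("y",np.pi)
def jp(x,y,z): return SEAT+GJ.apply(np.array([x,y,z])/1e3)
E
python3 - <<'E'
from h import *
s,p,R=st(); g=p+R.apply([0,0,.155]); print((GJ.inv().apply(g-SEAT)*1e3).round(1))
R1=Rj(9.3+5.5)
plan(tcp(jp(0,6.5,229-42),R1),R1,4)
E
```

```text
[ -1.2   4.7 229.1]
dist mm 48  rot deg 5.5
[-5.7, 0.5, 10.5, -0.0, 1.4, -0.1]
[-6.0, 0.5, 10.4, -0.0, 1.4, -0.1]
[-6.2, 0.4, 10.2, -0.0, 1.4, -0.1]
[-6.4, 0.4, 10.1, -0.0, 1.4, -0.1]
```

```bash
python3 -m crank '[[-5.7,0.5,10.5,0,1.4,0,0.1],[-6,0.5,10.4,0,1.4,0,0.1],[-6.2,0.5,10.2,0,1.4,0,0.1],[-6.4,0.5,10.1,0,1.4,0,0.1],[0,0,0,0,0,0,0.1],[0,0,0,0,0,0,0.1],[0,0,0,0,0,0,0.1],[0,0,0,0,0,0,0.1]]' 40
python3 look.py a2 wrist scene
python3 - <<'E'
import cv2
i=cv2.imread("pics/a2_wrist.png")[180:300,260:390]
cv2.imwrite("pics/a2d.png",cv2.resize(i,(650,600),interpolation=cv2.INTER_CUBIC))
i=cv2.imread("pics/a2_scene.png")[200:256,358:408]
cv2.imwrite("pics/a2f.png",cv2.resize(i,(600,672)[:2],interpolation=cv2.INTER_CUBIC)[:600])
E
```

```text
clock: 12.95
tcp_pos: [0.5497, -0.2231, 0.3522]
orientation: [-0.129, 0.12, 0.984, 0.014]
wrist_force: [-0.2, 0.6, -2.7]
finger_gap: 0.0217
t 13.05 j [-0.51  0.5   0.18  1.5  -0.07 -0.25] F jig [ 0.2 -0.  -2.1] gap 0.0217
g in jig from seat [ -0.    5.7 187.2]  toolx [-0.966  0.011  0.257]  tooly [ 0.01   1.    -0.003]
```

View pics/a2d.png

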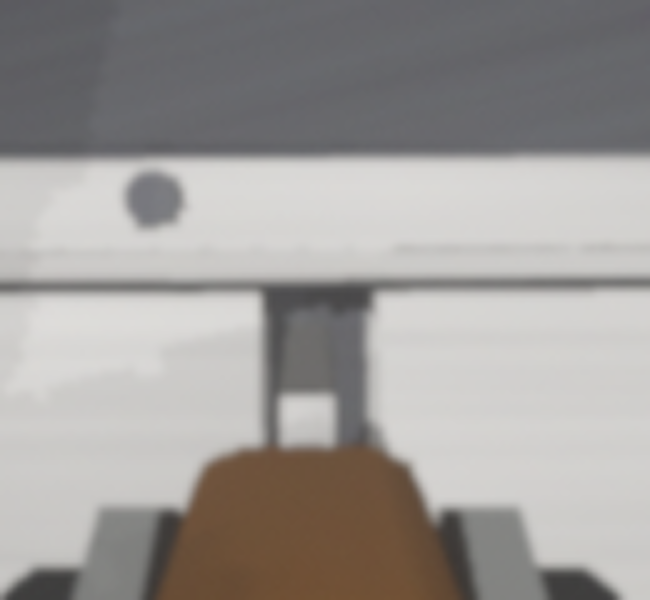

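View pics/a2f.png

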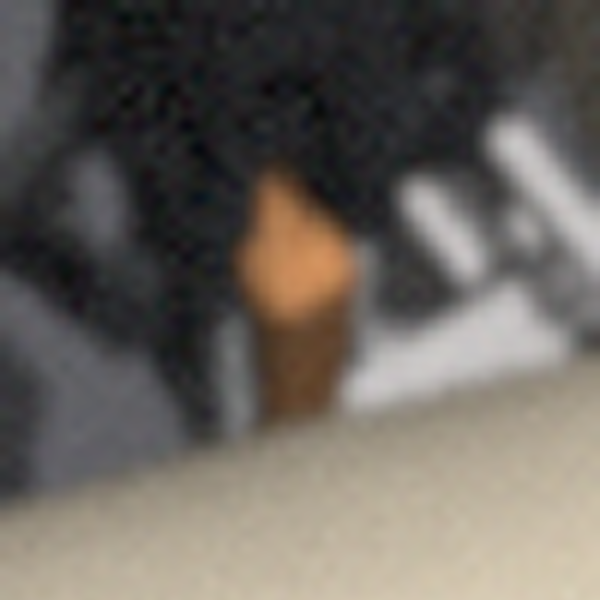

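The blade tip (columns 316-327) sits inside the gap (313-334), a little to the left. I'll shift +1 mm and lower.

```bash
python3 -m crank '[[0,1,0,0,0,0,0.1],[-1.8,0,6.8,0,0,0,0.1],[-1.8,0,6.8,0,0,0,0.1],[-1.8,0,6.8,0,0,0,0.1],[-1.8,0,6.8,0,0,0,0.1],[-1.8,0,6.8,0,0,0,0.1],[-1.8,0,6.8,0,0,0,0.1],[0,0,0,0,0,0,0.1]]' 40
python3 look.py a3 wrist
python3 - <<'E'
import cv2
i=cv2.imread("pics/a3_wrist.png")[180:300,260:390]
cv2.imwrite("pics/a3d.png",cv2.resize(i,(650,600),interpolation=cv2.INTER_CUBIC))
E
```

```text
clock: 14.05
tcp_pos: [0.5496, -0.222, 0.3086]
orientation: [-0.13, 0.12, 0.984, 0.015]
wrist_force: [-0.5, -0.0, -1.6]
finger_gap: 0.0215
t 14.1 j [-0.5   0.52  0.1   1.41 -0.07 -0.25] F jig [ 0.4  0.5 -2.6] gap 0.0215
g in jig from seat [ -0.3   6.7 144.4]  toolx [-0.966  0.01   0.259]  tooly [ 0.01   1.    -0.002]
```

View pics/a3d.png

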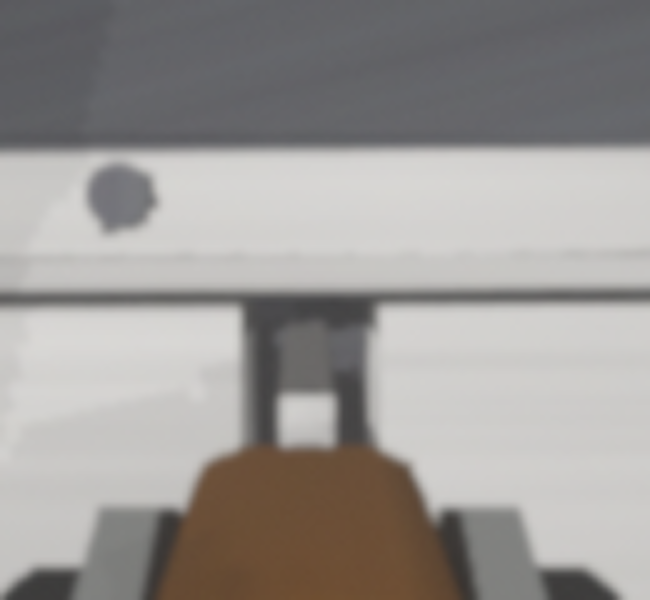

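```bash
python3 -m crank '[[-0.7,0,2.7,0,0,0,0.1],[-0.7,0,2.7,0,0,0,0.1],[-0.7,0,2.7,0,0,0,0.1],[-0.7,0,2.7,0,0,0,0.1],[-0.7,0,2.7,0,0,0,0.1],[-0.7,0,2.7,0,0,0,0.1],[0,0,0,0,0,0,0.1],[0,0,0,0,0,0,0.1]]' 40
python3 look.py a4 wrist
```

```text
clock: 15.1
tcp_pos: [0.5497, -0.2222, 0.2927]
orientation: [-0.129, 0.12, 0.984, 0.014]
wrist_force: [0.8, 0.7, -2.3]
finger_gap: 0.0216
t 15.15 j [-0.5   0.53  0.08  1.37 -0.07 -0.25] F jig [-0.4  0.1 -2.8] gap 0.0219
g in jig from seat [ -0.2   6.6 128. ]  toolx [-0.966  0.01   0.258]  tooly [ 0.01   1.    -0.003]
```

View pics/a4_wrist.png

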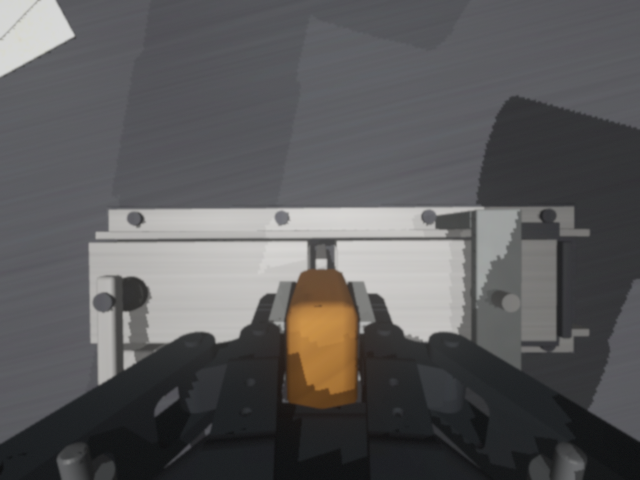

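```bash
python3 -m crank '[[-0.3,0,1,0,0,0,0.1],[-0.3,0,1,0,0,0,0.1],[-0.3,0,1,0,0,0,0.1],[-0.3,0,1,0,0,0,0.1],[-0.3,0,1,0,0,0,0.1],[-0.3,0,1,0,0,0,0.1],[0,0,0,0,0,0,0.1],[0,0,0,0,0,0,0.1]]' 40
python3 look.py a5 wrist
```

```text
clock: 16.15
tcp_pos: [0.5499, -0.2222, 0.2864]
orientation: [-0.129, 0.12, 0.984, 0.014]
wrist_force: [-1.1, -0.9, -4.2]
finger_gap: 0.0211
t 16.2 j [-0.5   0.54  0.07  1.36 -0.07 -0.25] F jig [ 0.8  0.2 -3. ] gap 0.0216
g in jig from seat [ -0.    6.6 121.7]  toolx [-0.966  0.01   0.258]  tooly [ 0.01   1.    -0.003]
```

```bash
python3 -m crank '[[-0.3,0,1,0,0,0,0.1],[-0.3,0,1,0,0,0,0.1],[-0.3,0,1,0,0,0,0.1],[-0.3,0,1,0,0,0,0.1],[-0.3,0,1,0,0,0,0.1],[-0.3,0,1,0,0,0,0.1],[0,0,0,0,0,0,0.1],[0,0,0,0,0,0,0.1]]' 40
python3 look.py a5 wrist
```

```text
clock: 17.2
tcp_pos: [0.5498, -0.2224, 0.2837]
orientation: [-0.128, 0.12, 0.984, 0.013]
wrist_force: [-4.1, 0.5, 18.4]
finger_gap: 0.0214
t 17.25 j [-0.5   0.54  0.06  1.35 -0.07 -0.25] F jig [-4.1 -0.9 18. ] gap 0.0215
g in jig from seat [  0.2   6.1 118.9]  toolx [-0.967  0.011  0.256]  tooly [ 0.01   1.    -0.004]
```

Bed contact: 20 N with the grasp point 119 mm above the bed, against 117 expected. I'll ease up and slide toward the clamped tube until it touches.

```bash
python3 -m crank '[[0.7,0,-2.6,0,0,0,0.1],[0,-1,0,0,0,0,0.1],[0,-1,0,0,0,0,0.1],[0,-0.5,0,0,0,0,0.1],[0,-0.5,0,0,0,0,0.1],[0,0,0,0,0,0,0.1],[0,0,0,0,0,0,0.1],[0,0,0,0,0,0,0.1]]' 40
python3 look.py a6 wrist
python3 - <<'E'
import cv2
i=cv2.imread("pics/a6_wrist.png")[210:320,255:385]
cv2.imwrite("pics/a6d.png",cv2.resize(i,(650,550),interpolation=cv2.INTER_CUBIC))
E
```

```text
clock: 18.25
tcp_pos: [0.5494, -0.2254, 0.2839]
orientation: [-0.129, 0.12, 0.984, 0.014]
wrist_force: [-0.8, -0.9, 8.3]
finger_gap: 0.0217
t 18.3 j [-0.51  0.54  0.07  1.35 -0.07 -0.26] F jig [-1.5 -0.5  7.8] gap 0.0215
g in jig from seat [  0.3   3.3 119.1]  toolx [-0.966  0.011  0.257]  tooly [ 0.01   1.    -0.003]
```

View pics/a6d.png

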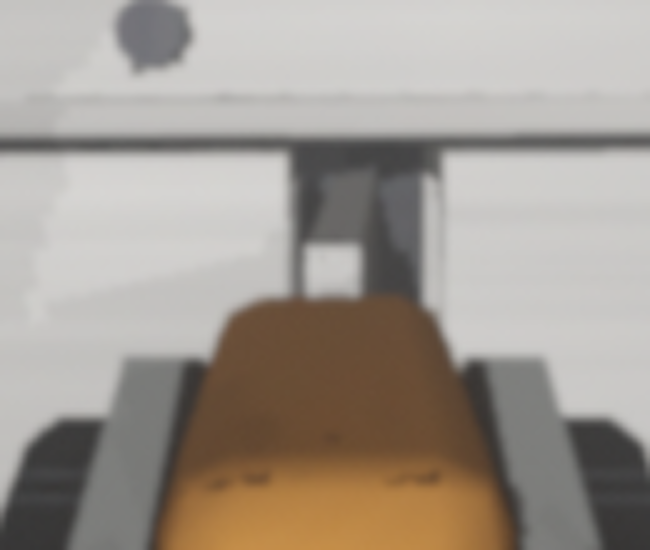

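```bash
python3 -m crank '[[0,-0.5,0,0,0,0,0.1],[0,-0.5,0,0,0,0,0.1],[0,-0.5,0,0,0,0,0.1],[0,-0.5,0,0,0,0,0.1],[0,0,0,0,0,0,0.1],[0,0,0,0,0,0,0.1],[0,0,0,0,0,0,0.1],[0,0,0,0,0,0,0.1]]' 40
python3 look.py a7 wrist
```

```text
clock: 19.3
tcp_pos: [0.5489, -0.2273, 0.2838]
orientation: [-0.129, 0.12, 0.984, 0.014]
wrist_force: [-1.5, -0.9, 6.9]
finger_gap: 0.0217
t 19.35 j [-0.51  0.54  0.07  1.35 -0.07 -0.26] F jig [-1.7 -0.5  8. ] gap 0.0216
g in jig from seat [  0.3   1.2 119. ]  toolx [-0.966  0.011  0.257]  tooly [ 0.01   1.    -0.003]
```

```bash
python3 -m crank '[[0,-0.5,0,0,0,0,0.1],[0,-0.5,0,0,0,0,0.1],[0,-0.5,0,0,0,0,0.1],[0,0,0,0,0,0,0.1],[0,0,0,0,0,0,0.1],[0,0,0,0,0,0,0.1],[0,0,0,0,0,0,0.1],[0,0,0,0,0,0,0.1]]' 40
python3 look.py a8 wrist;  python3 - <<'E'
import cv2
i=cv2.imread("pics/a8_wrist.png")[210:320,255:385]
cv2.imwrite("pics/a8d.png",cv2.resize(i,(650,550),interpolation=cv2.INTER_CUBIC))
E
```

```text
clock: 20.35
tcp_pos: [0.5485, -0.2288, 0.2837]
orientation: [-0.129, 0.12, 0.984, 0.014]
wrist_force: [-2.4, 0.1, 6.3]
finger_gap: 0.0216
t 20.4 j [-0.51  0.54  0.07  1.35 -0.07 -0.26] F jig [-1.4 -0.9  6.7] gap 0.0215
g in jig from seat [  0.3  -0.3 119. ]  toolx [-0.966  0.011  0.257]  tooly [ 0.01   1.    -0.003]
```

View pics/a8d.png

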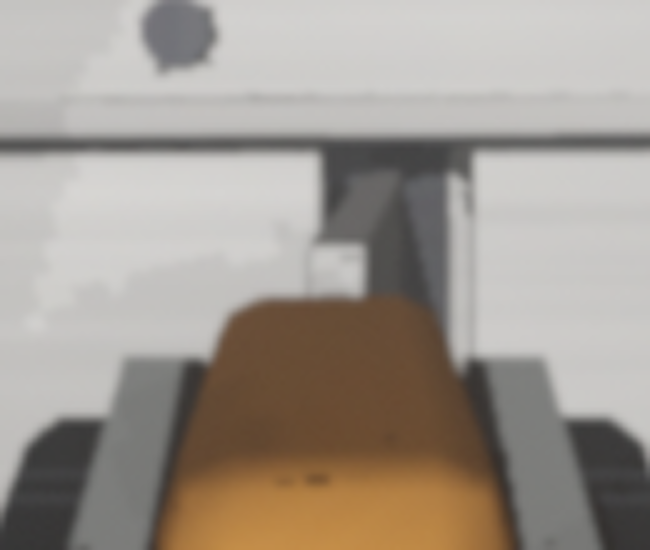

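Run:
```python
from h import *; import pickle
for im in ("a5","a8"):
    W=pickle.load(open(im+"_wrist.pkl","rb"))
    y=-0.3 if im=="a8" else 6.1
    f=lambda X:(((proj(W,X)-[255,210]+.5)*5)-.5).round(0)
    for th in (-4,0,4):
        for n,q in (("near tip",(-20,0,-119)),("far tip",(20,0,-119)),("near 50",(-20,0,-69)),("near bl top",(-20,0,-49)),("h bot near",(-18,0,-35))):
            v=Ro.from_euler("y",-rad(th)).apply(q)+[0.3,y,119]; print(im,th,n,v.round(0),f(jp(*v)))
    for n,v in (("fix top near",(-30,0,50)),("fix bottom near",(-30,0,0)),("rail top",(-31,0,20)),("bed edge",(-55,0,0)),("gap bed",(-25,0,0)),("gap bed",(-20,8,0)),("loose top near",(-30,15.5,50)),("loose bot",(-30,15.5,0))): print(n,v,f(jp(*v)))
```

```text
a5 -4 near tip [-28.   6.   2.] [330. 157.]
a5 -4 far tip [12.  6. -1.] [333. 438.]
a5 -4 near 50 [-24.   6.  52.] [327. 201.]
a5 -4 near bl top [-23.   6.  72.] [326. 226.]
a5 -4 h bot near [-20.   6.  85.] [325. 268.]
a5 0 near tip [-20.   6.   0.] [330. 215.]
a5 0 far tip [20.  6.  0.] [333. 499.]
a5 0 near 50 [-20.   6.  50.] [328. 243.]
a5 0 near bl top [-20.   6.  70.] [326. 258.]
a5 0 h bot near [-18.   6.  84.] [325. 292.]
a5 4 near tip [-11.   6.  -1.] [331. 274.]
a5 4 far tip [29.  6.  2.] [334. 560.]
a5 4 near 50 [-15.   6.  49.] [328. 285.]
a5 4 near bl top [-16.   6.  69.] [327. 291.]
a5 4 h bot near [-15.   6.  83.] [325. 317.]
fix top near (-30, 0, 50) [273. 152.]
fix bottom near (-30, 0, 0) [286. 142.]
rail top (-31, 0, 20) [281. 138.]
bed edge (-55, 0, 0) [285. -36.]
gap bed (-25, 0, 0) [287. 178.]
gap bed (-20, 8, 0) [344. 213.]
loose top near (-30, 15.5, 50) [410. 151.]
loose bot (-30, 15.5, 0) [397. 141.]
a8 -4 near tip [-28.  -0.   2.] [329. 157.]
a8 -4 far tip [12. -0. -1.] [332. 438.]
a8 -4 near 50 [-24.  -0.  52.] [326. 201.]
a8 -4 near bl top [-23.  -0.  72.] [325. 226.]
a8 -4 h bot near [-20.  -0.  85.] [324. 267.]
a8 0 near tip [-20.  -0.   0.] [329. 215.]
a8 0 far tip [20. -0.  0.] [332. 499.]
a8 0 near 50 [-20.  -0.  50.] [327. 243.]
a8 0 near bl top [-20.  -0.  70.] [325. 258.]
a8 0 h bot near [-18.  -0.  84.] [324. 292.]
a8 4 near tip [-11.  -0.  -1.] [330. 274.]
a8 4 far tip [29. -0.  2.] [333. 560.]
a8 4 near 50 [-15.  -0.  49.] [327. 285.]
a8 4 near bl top [-16.  -0.  69.] [326. 290.]
a8 4 h bot near [-15.  -0.  83.] [325. 316.]
fix top near (-30, 0, 50) [328. 151.]
fix bottom near (-30, 0, 0) [331. 142.]
rail top (-31, 0, 20) [330. 138.]
bed edge (-55, 0, 0) [329. -36.]
gap bed (-25, 0, 0) [331. 178.]
gap bed (-20, 8, 0) [388. 213.]
loose top near (-30, 15.5, 50) [466. 150.]
loose bot (-30, 15.5, 0) [441. 141.]
```

```bash
python3 - <<'E'
from h import *; import pickle
W=pickle.load(open("a1_wrist.pkl","rb")); S=calibration("scene")
d6=lambda u,v:(270+(u+.5)/6-.5,195+(v+.5)/6-.5); f12=lambda u,v:(358+(u+.5)/12-.5,200+(v+.5)/12-.5)
J=lambda X:(GJ.inv().apply(X-SEAT)*1e3).round(1)
for px in ((321,380),(350,303),(372,303),(338,345)):
    x,e=tri((W,d6(*px)),(S,f12(258,548))); print(px,J(x),round(e*1e3,2))
E
python3 - <<'E'
import cv2
i=cv2.imread("pics/a8_wrist.png")[225:285,300:350]
cv2.imwrite("pics/a8e.png",cv2.convertScaleAbs(cv2.resize(i,(500,600),interpolation=cv2.INTER_NEAREST),alpha=1.2))
i=cv2.imread("pics/a5_wrist.png")[225:285,300:350]
cv2.imwrite("pics/a5e.png",cv2.convertScaleAbs(cv2.resize(i,(500,600),interpolation=cv2.INTER_NEAREST),alpha=1.2))
E
```

```text
(321, 380) [-5.9  4.3 93.1] 3.15
(350, 303) [-14.9   9.1 110.2] 0.16
(372, 303) [-16.1  11.3 115.5] 0.44
(338, 345) [-10.3   7.  101.9] 1.69
```

View pics/a8e.png

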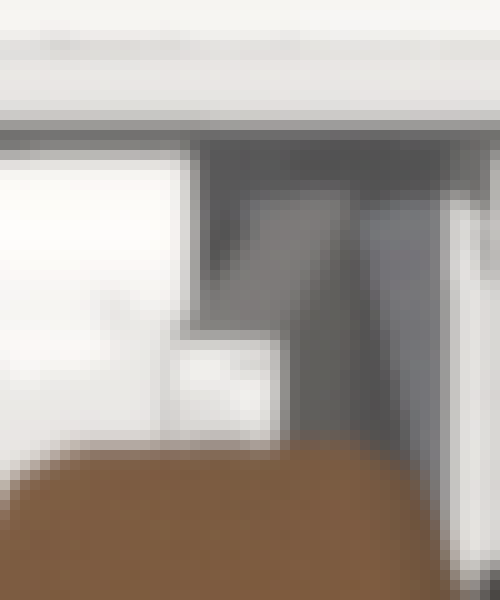

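View pics/a5e.png

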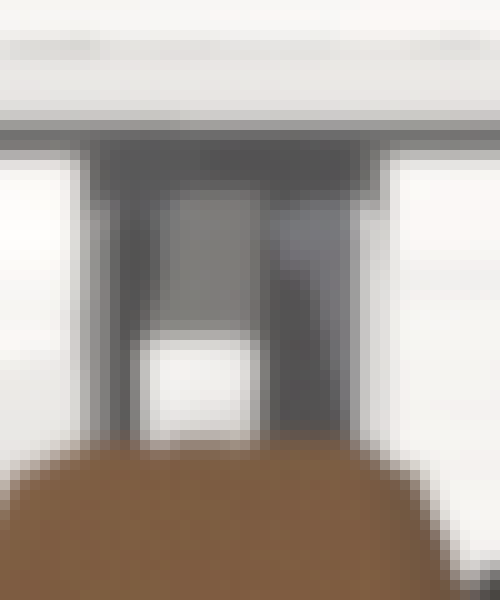

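The zoom settles it. The white box is the lit top shoulder of the blade, and the grey strip is its near edge running down to the tip. The tip stuck on the bed while I slid, so the rubber neck has flexed. The gauge's pitch is also off by about 2.7°. I'll lift a little, move back, level it and lower again.

Run:
```python
from h import *
s,p,R=st(); R1=Rj(14.9-2.7)
plan(tcp(jp(0,3.2,123),R1),R1,3)
```

```text
dist mm 10  rot deg 2.8
[2.9, 1.1, -1.2, -0.0, -0.9, -0.2]
[2.9, 1.1, -1.3, -0.0, -0.9, -0.2]
[2.8, 1.1, -1.3, -0.0, -0.9, -0.2]
```

```bash
python3 -m crank '[[0.6,0,-2.3,0,0,0,0.1],[2.9,1.1,-1.2,0,-0.9,-0.2,0.1],[2.9,1.1,-1.3,0,-0.9,-0.2,0.1],[2.8,1.1,-1.3,0,-0.9,-0.2,0.1],[0,0,0,0,0,0,0.1],[0,0,0,0,0,0,0.1],[0,0,0,0,0,0,0.1],[0,0,0,0,0,0,0.1]]' 40
python3 look.py a9 wrist;  python3 - <<'E'
import cv2
i=cv2.imread("pics/a9_wrist.png")[225:285,300:350]
cv2.imwrite("pics/a9e.png",cv2.convertScaleAbs(cv2.resize(i,(500,600),interpolation=cv2.INTER_NEAREST),alpha=1.2))
E
```

```text
clock: 21.4
tcp_pos: [0.5421, -0.2236, 0.2908]
orientation: [-0.106, 0.115, 0.988, 0.012]
wrist_force: [0.3, 0.2, -2.6]
finger_gap: 0.0218
t 21.45 j [-0.52  0.5   0.02  1.3  -0.06 -0.28] F jig [ 1.   0.6 -2.9] gap 0.0216
g in jig from seat [ -0.2   3.4 124.4]  toolx [-0.977 -0.     0.212]  tooly [-0.  1.  0.]
```

View pics/a9e.png

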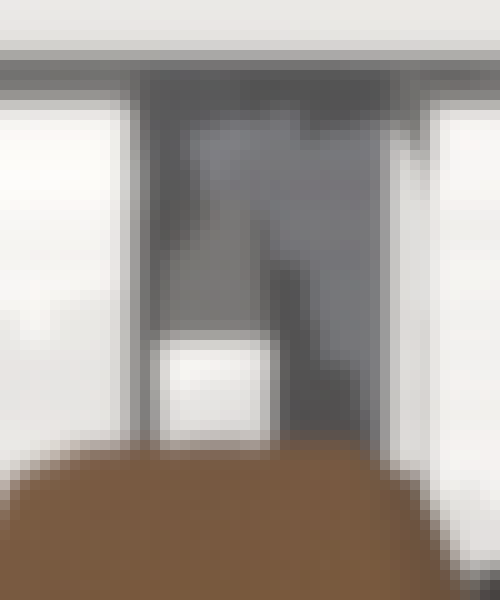

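```bash
python3 -m crank '[[-0.3,-0.2,1.2,0,0,0,0.1],[-0.3,-0.2,1.2,0,0,0,0.1],[-0.3,0,1.2,0,0,0,0.1],[-0.3,0,1.2,0,0,0,0.1],[-0.3,0,1.2,0,0,0,0.1],[0,0,0,0,0,0,0.1],[0,0,0,0,0,0,0.1],[0,0,0,0,0,0,0.1]]' 40
python3 look.py b1 wrist;  python3 - <<'E'
import cv2
i=cv2.imread("pics/b1_wrist.png")[225:285,300:350]
cv2.imwrite("pics/b1e.png",cv2.convertScaleAbs(cv2.resize(i,(500,600),interpolation=cv2.INTER_NEAREST),alpha=1.2))
E
```

```text
clock: 22.45
tcp_pos: [0.5422, -0.224, 0.2852]
orientation: [-0.106, 0.115, 0.988, 0.012]
wrist_force: [-1.0, 0.0, 1.8]
finger_gap: 0.0215
t 22.5 j [-0.52  0.5   0.01  1.29 -0.06 -0.28] F jig [-1.   0.5  2.7] gap 0.0217
g in jig from seat [ -0.    3.  118.7]  toolx [-0.977 -0.     0.212]  tooly [-0.  1. -0.]
```

View pics/b1e.png

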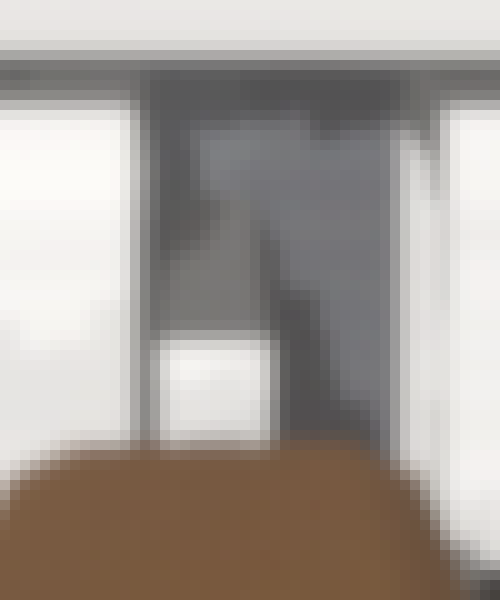

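Light bed contact: net +2.7 N, about 5 N with the weight taken off. Release and back straight up.

```bash
python3 -m crank '[[0,0,0,0,0,0,0.35],[0,0,0,0,0,0,0.5],[0,0,0,0,0,0,0.55],[1.6,0,-7.3,0,0,0,0.55],[4.2,0,-20,0,0,0,0.55],[6.4,0,-29,0,0,0,0.55],[6.4,0,-29,0,0,0,0.55],[0,0,0,0,0,0,0.55]]' 40
python3 look.py b2 wrist
```

```text
clock: 23.5
tcp_pos: [0.5426, -0.2243, 0.3751]
orientation: [-0.104, 0.115, 0.988, 0.011]
wrist_force: [1.2, -0.5, -0.2]
finger_gap: 0.0472
t 23.55 j [-0.52  0.45  0.16  1.48 -0.06 -0.28] F jig [-0.5  0.3 -0.7] gap 0.0467
g in jig from seat [  0.7   2.8 206.9]  toolx [-0.978  0.     0.209]  tooly [-0.     1.    -0.001]
```

View pics/b2_wrist.png

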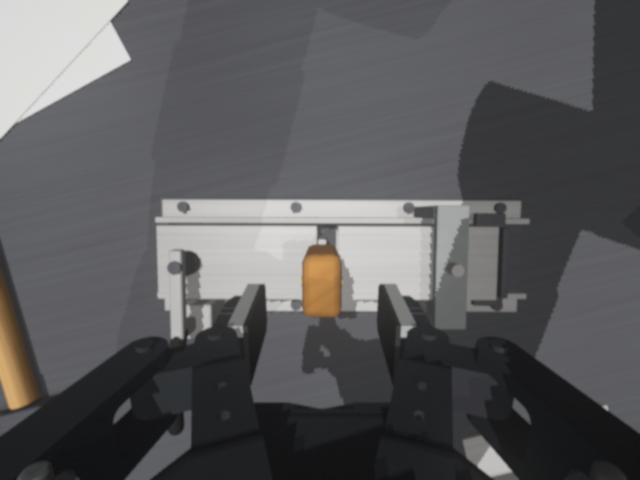

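The gauge stands upright by itself, handle at (321,285), with the gap beside it at (326,235). Next I go above the push plate's outer side with the jaws shut.

Run:
```python
from h import *
s,p,R=st(); R1=Rj(0); A=tcp(jp(0,181,200),R1); B=tcp(jp(0,181,40),R1)
print(A,B); plan(A,R1,5); plan(B,R1,5,A,R1)
```

```text
[ 0.551139   -0.04325462  0.37      ] [ 0.551139   -0.04325462  0.21      ]
dist mm 181  rot deg 12.1
[6.3, 35.6, 2.0, -0.0, -2.4, -0.0]
[6.4, 35.6, 1.8, -0.0, -2.4, -0.0]
[6.5, 35.6, 1.5, -0.0, -2.4, -0.0]
[6.5, 35.6, 1.2, -0.0, -2.4, -0.0]
[6.6, 35.6, 1.0, -0.0, -2.4, -0.0]
dist mm 160  rot deg 0.0
[0.0, 0.0, 32.0, 0.0, 0.0, 0.0]
[0.0, 0.0, 32.0, 0.0, 0.0, 0.0]
[0.0, 0.0, 32.0, 0.0, 0.0, 0.0]
[0.0, 0.0, 32.0, 0.0, 0.0, 0.0]
[0.0, 0.0, 32.0, 0.0, 0.0, 0.0]
```

```bash
python3 -m crank '[[6.3,35.6,2,0,-2.4,0,0.4],[6.4,35.6,1.8,0,-2.4,0,0.2],[6.5,35.6,1.5,0,-2.4,0,0],[6.5,35.6,1.2,0,-2.4,0,0],[6.6,35.6,1,0,-2.4,0,0],[0,0,30,0,0,0,0],[0,0,30,0,0,0,0],[0,0,20,0,0,0,0]]' 40
python3 look.py b3 wrist
```

```text
clock: 24.55
tcp_pos: [0.5495, -0.0426, 0.2863]
orientation: [-0.004, 0.116, 0.993, 0.0]
wrist_force: [0.2, -1.0, 0.2]
finger_gap: 0.0003
t 24.6 j [-0.22  0.34 -0.23  1.02 -0.    0.01] F jig [-1.1 -0.3 -1.3] gap -0.0003
g in jig from seat [ -4.3 181.1 113.9]  toolx [-1.    -0.     0.011]  tooly [-0.  1. -0.]
```

View pics/b3_wrist.png

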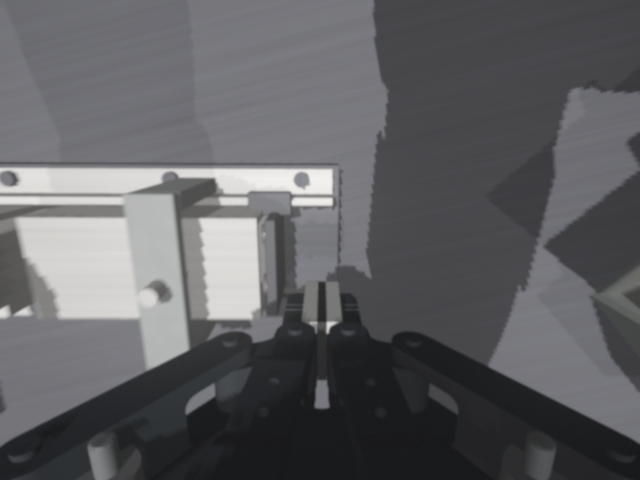

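```bash
python3 -m crank '[[-4,0,14,0,0,0,0],[0,0,20,0,0,0,0],[0,0,20,0,0,0,0],[0,0,14,0,0,0,0],[0,0,6,0,0,0,0],[0,0,0,0,0,0,0],[0,0,0,0,0,0,0],[0,0,0,0,0,0,0]]' 40
python3 look.py b4 wrist
```

```text
clock: 25.6
tcp_pos: [0.5545, -0.044, 0.2155]
orientation: [-0.002, 0.116, 0.993, 0.0]
wrist_force: [-0.7, 0.5, 0.4]
finger_gap: 0.0001
t 25.65 j [-0.22  0.41 -0.31  0.86  0.    0.01] F jig [-0.   0.6  0.1] gap 0.0
g in jig from seat [  2.8 181.   45.4]  toolx [-1.    -0.     0.003]  tooly [-0.  1. -0.]
```

View pics/b4_wrist.png

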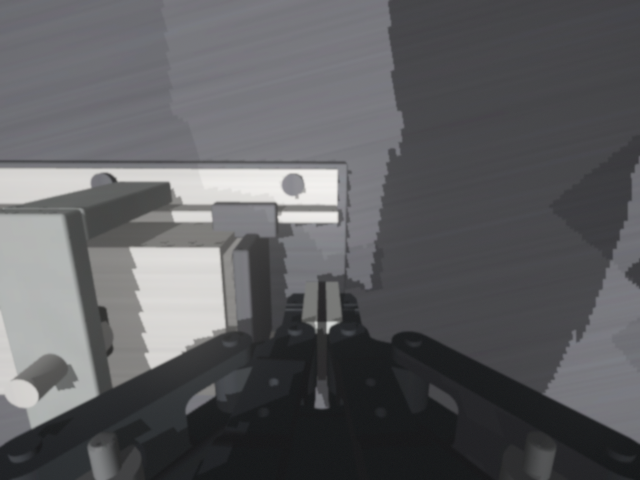

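```bash
python3 -m crank '[[2,0,6,0,0,0,0],[0,-3,0,0,0,0,0],[0,-3,0,0,0,0,0],[0,-2,0,0,0,0,0],[0,-1,0,0,0,0,0],[0,-1,0,0,0,0,0],[0,-1,0,0,0,0,0],[0,0,0,0,0,0,0]]' 40
python3 look.py b5 wrist
```

```text
clock: 26.65
tcp_pos: [0.5496, -0.0542, 0.2088]
orientation: [-0.002, 0.116, 0.993, 0.0]
wrist_force: [-0.2, 0.2, 0.0]
finger_gap: 0.0001
t 26.7 j [-0.24  0.41 -0.32  0.84 -0.   -0.01] F jig [-0.1 -0.6 -0.6] gap 0.0004
g in jig from seat [  0.4 170.   38.9]  toolx [-1.    -0.     0.004]  tooly [-0.  1. -0.]
```

```bash
python3 -m crank '[[0,-1,0,0,0,0,0],[0,-1,0,0,0,0,0],[0,-1,0,0,0,0,0],[0,-1,0,0,0,0,0],[0,0,0,0,0,0,0],[0,0,0,0,0,0,0],[0,0,0,0,0,0,0],[0,0,0,0,0,0,0]]' 40
python3 look.py b6 wrist
```

```text
clock: 27.7
tcp_pos: [0.5489, -0.057, 0.2089]
orientation: [-0.002, 0.115, 0.993, 0.002]
wrist_force: [2.3, 5.7, 0.0]
finger_gap: 0.0001
t 27.75 j [-0.25  0.41 -0.33  0.84  0.   -0.02] F jig [-0.6  6.2  0.4] gap -0.0001
g in jig from seat [  0.3 167.6  38.9]  toolx [-1.    -0.001  0.004]  tooly [-0.001  1.     0.003]
```

View pics/b6_wrist.png

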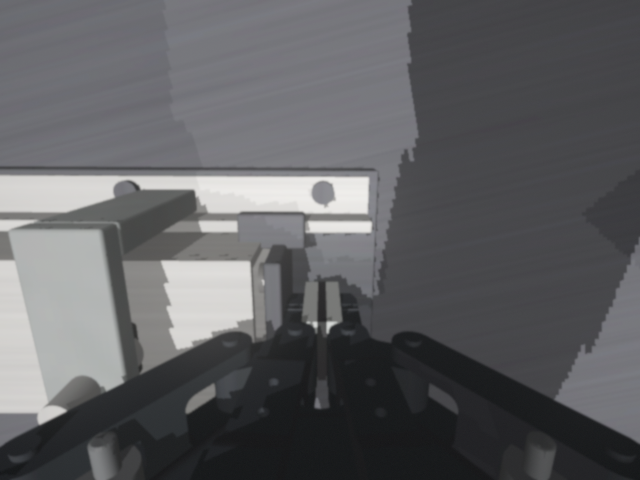

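Contact: 6 N at y = 167.6. I'll push on about 7 mm, then in small steps.

```bash
python3 -m crank '[[0,-1,0,0,0,0,0],[0,-1,0,0,0,0,0],[0,-1,0,0,0,0,0],[0,-1,0,0,0,0,0],[0,-1,0,0,0,0,0],[0,-1,0,0,0,0,0],[0,-1,0,0,0,0,0],[0,0,0,0,0,0,0]]' 40
python3 look.py b7 wrist
```

```text
clock: 28.75
tcp_pos: [0.5472, -0.0638, 0.2089]
orientation: [-0.002, 0.115, 0.993, 0.002]
wrist_force: [1.4, 5.7, -0.2]
finger_gap: -0.0
t 28.8 j [-0.26  0.41 -0.33  0.84  0.   -0.03] F jig [0.3 7.1 0.2] gap -0.0001
g in jig from seat [  0.3 160.6  38.9]  toolx [-1.    -0.001  0.004]  tooly [-0.001  1.     0.003]
```

```bash
python3 -m crank '[[0,-0.6,0,0,0,0,0],[0,-0.6,0,0,0,0,0],[0,-0.6,0,0,0,0,0],[0,0,0,0,0,0,0],[0,0,0,0,0,0,0],[0,0,0,0,0,0,0],[0,0,0,0,0,0,0],[0,0,0,0,0,0,0]]' 40
python3 look.py b8 wrist
```

```text
clock: 29.8
tcp_pos: [0.5469, -0.0653, 0.2089]
orientation: [-0.002, 0.115, 0.993, 0.002]
wrist_force: [2.3, 8.4, 0.2]
finger_gap: -0.0001
t 29.85 j [-0.27  0.41 -0.33  0.84  0.   -0.04] F jig [0.3 8.3 0.6] gap -0.0
g in jig from seat [  0.3 159.1  38.9]  toolx [-1.    -0.002  0.004]  tooly [-0.002  1.     0.004]
```

```bash
python3 -m crank '[[0,-0.5,0,0,0,0,0],[0,-0.5,0,0,0,0,0],[0,-0.5,0,0,0,0,0],[0,0,0,0,0,0,0],[0,0,0,0,0,0,0],[0,0,0,0,0,0,0],[0,0,0,0,0,0,0],[0,0,0,0,0,0,0]]' 40
python3 look.py b9 wrist side scene
```

```text
clock: 30.85
tcp_pos: [0.5466, -0.0666, 0.2089]
orientation: [-0.002, 0.115, 0.993, 0.002]
wrist_force: [3.1, 8.4, 0.1]
finger_gap: -0.0003
t 31.0 j [-0.27  0.41 -0.33  0.84  0.   -0.04] F jig [-1.2  8.7  0.1] gap -0.0002
g in jig from seat [  0.3 157.9  38.9]  toolx [-1.    -0.002  0.004]  tooly [-0.002  1.     0.004]
```

View pics/b9_side.png

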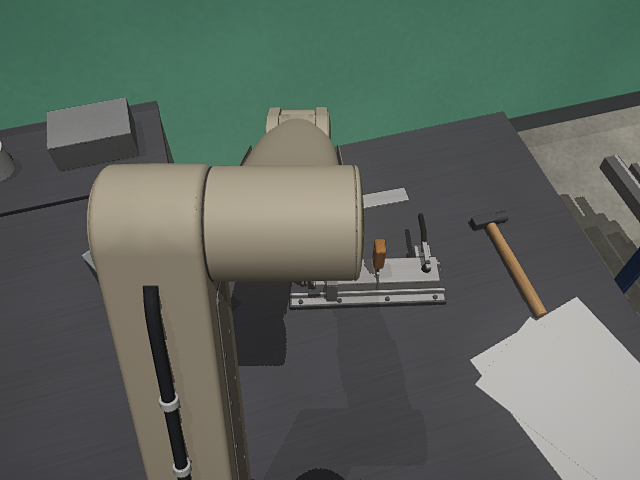

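View pics/b9_scene.png

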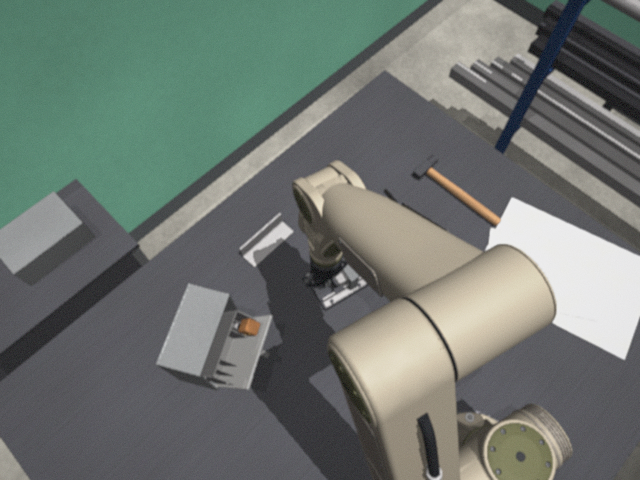

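```bash
python3 -m crank '[[0,-0.5,0,0,0,0,0],[0,-0.5,0,0,0,0,0],[0,-0.5,0,0,0,0,0],[0,0,0,0,0,0,0],[0,0,0,0,0,0,0],[0,0,0,0,0,0,0],[0,0,0,0,0,0,0],[0,0,0,0,0,0,0]]' 40
python3 look.py c1 wrist
```

```text
clock: 32.0
tcp_pos: [0.5463, -0.0676, 0.2089]
orientation: [-0.002, 0.115, 0.993, 0.003]
wrist_force: [3.1, 10.5, 0.1]
finger_gap: -0.0003
t 32.05 j [-0.27  0.41 -0.33  0.84  0.01 -0.04] F jig [-0.2 11.7  1. ] gap -0.0
g in jig from seat [  0.2 157.1  38.9]  toolx [-1.    -0.002  0.004]  tooly [-0.002  1.     0.006]
```

```bash
python3 -m crank '[[0,-0.4,0,0,0,0,0],[0,-0.4,0,0,0,0,0],[0,-0.4,0,0,0,0,0],[0,0,0,0,0,0,0],[0,0,0,0,0,0,0],[0,0,0,0,0,0,0],[0,0,0,0,0,0,0],[0,0,0,0,0,0,0]]' 40
python3 look.py c2 wrist
```

```text
clock: 33.05
tcp_pos: [0.5462, -0.068, 0.2089]
orientation: [-0.002, 0.114, 0.993, 0.004]
wrist_force: [3.7, 15.1, 0.4]
finger_gap: -0.0
t 33.1 j [-0.27  0.41 -0.33  0.84  0.01 -0.04] F jig [ 0.6 15.2  1.2] gap -0.0001
g in jig from seat [  0.3 157.1  38.9]  toolx [-1.    -0.003  0.004]  tooly [-0.003  1.     0.008]
```

Solid: the force rises to 15 N with no further movement, so the blade is nipped. I'll back off, rise and return above the gauge.

```bash
python3 -m crank '[[0,6,0,0,0,0,0],[0,10,0,0,0,0,0],[0,4,-20,0,0,0,0],[0,0,-40,0,0,0,0],[0,0,-50,0,0,0,0],[0,0,-50,0,0,0,0.2],[0,0,0,0,0,0,0.55],[0,0,0,0,0,0,0.55]]' 40
python3 - <<'E'
from h import *
s,p,R=st(); R1=Rj(12.2); A=tcp(jp(0.5,2.7,206),R1)
plan(A,R1,6); print(s["wrist_force"])
E
```

```text
clock: 34.1
tcp_pos: [0.5509, -0.0513, 0.3685]
orientation: [-0.002, 0.116, 0.993, 0.0]
wrist_force: [-0.2, 0.3, -1.0]
finger_gap: 0.0469
dist mm 173  rot deg 11.9
[-5.3, -28.4, -0.7, -0.0, 2.0, -0.0]
[-5.3, -28.4, -0.9, -0.0, 2.0, -0.0]
[-5.2, -28.4, -1.0, -0.0, 2.0, -0.0]
[-5.2, -28.4, -1.2, -0.0, 2.0, -0.0]
[-5.1, -28.4, -1.4, -0.0, 2.0, -0.0]
[-5.1, -28.4, -1.6, -0.0, 2.0, -0.0]
[-0.19503206  0.31341453 -0.99773804]
```

```bash
python3 -m crank '[[-5.3,-28.4,-0.7,0,2,0,0.55],[-5.3,-28.4,-0.9,0,2,0,0.55],[-5.2,-28.4,-1,0,2,0,0.55],[-5.2,-28.4,-1.2,0,2,0,0.55],[-5.1,-28.4,-1.4,0,2,0,0.55],[-5.1,-28.4,-1.6,0,2,0,0.55],[0,0,0,0,0,0,0.55],[0,0,0,0,0,0,0.55]]' 40
python3 look.py c3 wrist side
```

```text
clock: 35.1
tcp_pos: [0.5425, -0.2242, 0.3713]
orientation: [-0.107, 0.115, 0.987, 0.013]
wrist_force: [0.0, -0.9, -0.1]
finger_gap: 0.047
t 35.2 j [-0.51  0.46  0.17  1.49 -0.06 -0.28] F jig [-0.3 -0.2 -0.1] gap 0.0467
g in jig from seat [1.000e-01 3.600e+00 2.057e+02]  toolx [-0.977 -0.001  0.213]  tooly [-0.001  1.     0.   ]
```

View pics/c3_wrist.png

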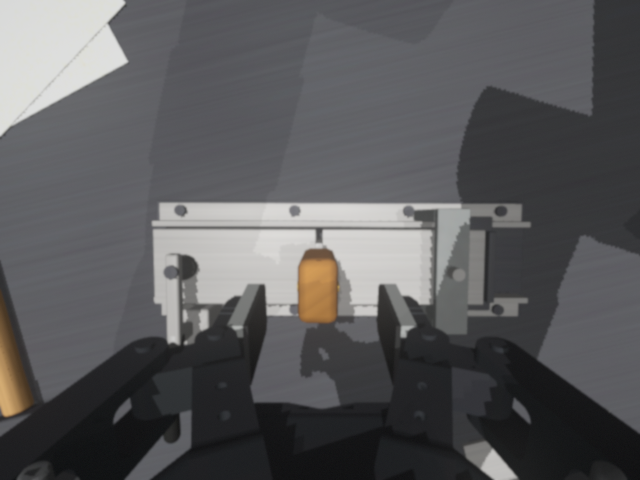

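The gap is now a thin slit at (319,235) and the handle is centred at column 318, so I shift -1.2 mm in y, go down and grip.

```bash
python3 -m crank '[[-5.3,-1.2,24.4,0,0,0,0.55],[-5.3,0,24.4,0,0,0,0.55],[-4.5,0,20.5,0,0,0,0.55],[-3.4,0,15.6,0,0,0,0.5],[0,0,0,0,0,0,0.4],[0,0,0,0,0,0,0.25],[0,0,0,0,0,0,0.1],[0,0,0,0,0,0,0.1]]' 35
python3 look.py c4 wrist;  python3 - <<'E'
import cv2
i=cv2.imread("pics/c4_wrist.png")[215:295,290:355]
cv2.imwrite("pics/c4e.png",cv2.convertScaleAbs(cv2.resize(i,(487,600),interpolation=cv2.INTER_NEAREST),alpha=1.2))
E
```

```text
clock: 36.2
tcp_pos: [0.5425, -0.2258, 0.2865]
orientation: [-0.106, 0.115, 0.988, 0.012]
wrist_force: [-1.0, -0.5, 0.1]
finger_gap: 0.0217
t 36.25 j [-0.52  0.5   0.02  1.29 -0.06 -0.28] F jig [-0.   0.1  1.4] gap 0.0217
g in jig from seat [  0.9   1.3 120. ]  toolx [-0.977  0.     0.211]  tooly [ 0.  1. -0.]
```

View pics/c4e.png

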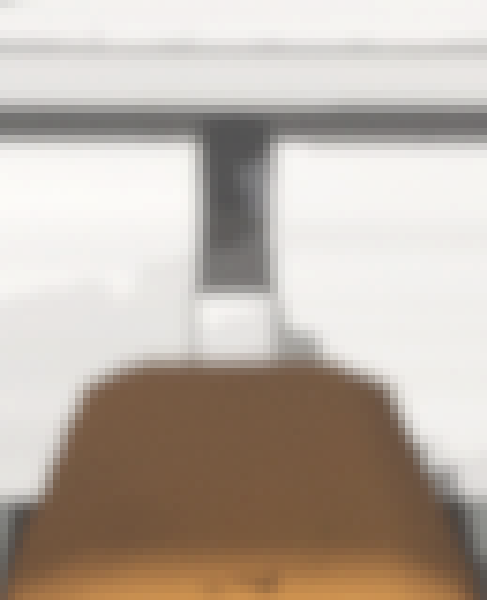

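Aligned: blade shoulder and slit coincide and the side force is about 0. Now the slow straight draw at 12 mm/s.

```bash
python3 -m crank '[[0.32,0,-1.47,0,0,0,0.1],[0.32,0,-1.47,0,0,0,0.1],[0.32,0,-1.47,0,0,0,0.1],[0.32,0,-1.47,0,0,0,0.1],[0.32,0,-1.47,0,0,0,0.1],[0.32,0,-1.47,0,0,0,0.1],[0.32,0,-1.47,0,0,0,0.1],[0.32,0,-1.47,0,0,0,0.1]]' 35
python3 look.py d1 wrist
```

```text
clock: 37.25
tcp_pos: [0.5424, -0.2257, 0.298]
orientation: [-0.106, 0.115, 0.988, 0.012]
wrist_force: [0.0, -0.2, -7.7]
finger_gap: 0.0215
t 37.3 j [-0.52  0.49  0.04  1.32 -0.06 -0.28] F jig [-0.1 -0.2 -6.4] gap 0.0217
g in jig from seat [  0.6   1.4 131.7]  toolx [-0.977 -0.     0.212]  tooly [-0.  1. -0.]
```

The pull is 6.4-7.7 N, of which ~2.4 N is weight, so the drag is a light 4-5 N with no side force. Continue.

```bash
python3 -m crank '[[0.32,0,-1.47,0,0,0,0.1],[0.32,0,-1.47,0,0,0,0.1],[0.32,0,-1.47,0,0,0,0.1],[0.32,0,-1.47,0,0,0,0.1],[0.32,0,-1.47,0,0,0,0.1],[0.32,0,-1.47,0,0,0,0.1],[0.32,0,-1.47,0,0,0,0.1],[0.32,0,-1.47,0,0,0,0.1]]' 35
python3 -m crank '[[0.32,0,-1.47,0,0,0,0.1],[0.32,0,-1.47,0,0,0,0.1],[0.32,0,-1.47,0,0,0,0.1],[0.32,0,-1.47,0,0,0,0.1],[0.32,0,-1.47,0,0,0,0.1],[0.32,0,-1.47,0,0,0,0.1],[0.32,0,-1.47,0,0,0,0.1],[0.32,0,-1.47,0,0,0,0.1]]' 35
python3 look.py d2 wrist
```

```text
clock: 38.3
tcp_pos: [0.5425, -0.2257, 0.31]
orientation: [-0.106, 0.115, 0.988, 0.012]
wrist_force: [-0.3, 0.0, -7.7]
finger_gap: 0.0214
clock: 39.3
tcp_pos: [0.5425, -0.2257, 0.3221]
orientation: [-0.106, 0.115, 0.988, 0.012]
wrist_force: [-0.0, -1.0, -7.5]
finger_gap: 0.0217
t 39.35 j [-0.52  0.48  0.08  1.37 -0.06 -0.28] F jig [-0.2 -0.2 -7.5] gap 0.0216
g in jig from seat [  0.7   1.4 155.8]  toolx [-0.977 -0.     0.212]  tooly [-0.  1. -0.]
```

```bash
python3 -m crank '[[0.32,0,-1.47,0,0,0,0.1],[0.32,0,-1.47,0,0,0,0.1],[0.32,0,-1.47,0,0,0,0.1],[0.32,0,-1.47,0,0,0,0.1],[0.32,0,-1.47,0,0,0,0.1],[0.32,0,-1.47,0,0,0,0.1],[0.32,0,-1.47,0,0,0,0.1],[0.32,0,-1.47,0,0,0,0.1]]' 35
python3 -m crank '[[0.32,0,-1.47,0,0,0,0.1],[0.32,0,-1.47,0,0,0,0.1],[0.32,0,-1.47,0,0,0,0.1],[0.8,0,-3.7,0,0,0,0.1],[1.6,0,-7.4,0,0,0,0.1],[3.2,0,-14.7,0,0,0,0.1],[4.2,0,-20,0,0,0,0.1],[4.2,0,-20,0,0,0,0.1]]' 35
python3 look.py d3 wrist side
```

```text
clock: 40.35
tcp_pos: [0.5425, -0.2257, 0.3341]
orientation: [-0.106, 0.115, 0.988, 0.012]
wrist_force: [0.1, -0.6, -7.9]
finger_gap: 0.0218
clock: 41.35
tcp_pos: [0.5427, -0.2258, 0.4076]
orientation: [-0.106, 0.115, 0.988, 0.012]
wrist_force: [-0.0, -0.1, -2.3]
finger_gap: 0.0218
t 41.45 j [-0.52  0.45  0.24  1.56 -0.06 -0.28] F jig [ 0.6  0.4 -1.5] gap 0.0217
g in jig from seat [  2.1   1.1 242.6]  toolx [-0.978  0.     0.207]  tooly [-0.     1.    -0.002]
```

View pics/d3_wrist.png

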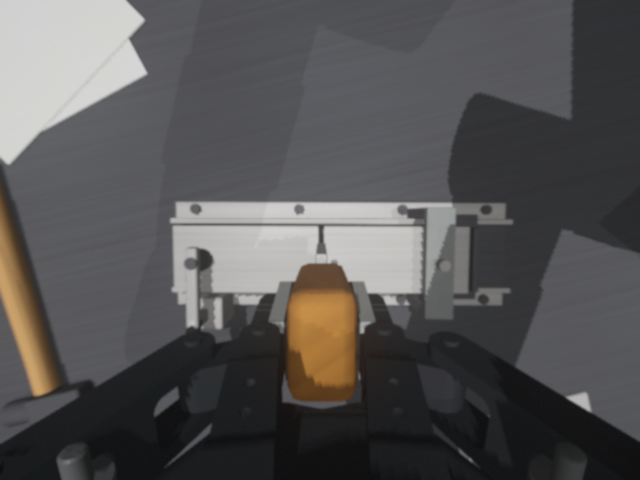

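The drag held at ~5 N throughout, then fell to the bare weight, and the slit stays as a thin even line at columns 319-325. Back to the bin.

Run:
```python
from h import *
s,p,R=st(); M=(GJ.inv()*R).as_matrix(); off=np.arctan2(M[2,0],-M[0,0]); print("tool pitch",np.degrees(off))
R1=Ro.from_euler("z",BY)*Ro.from_euler("y",-.70)*Ro.from_euler("y",off)*Ro.from_euler("y",np.pi)
B=tcp(binpt(.028,.048,.102+.120,.70),R1); A=B+[0,0,.07]
print(A,B); plan(A,R1,12); plan(B,R1,3,A,R1)
```

```text
tool pitch 11.970470933504165
[0.40088397 0.17420787 0.40451609] [0.40088397 0.17420787 0.33451609]
dist mm 425  rot deg 58.8
[18.7, 29.7, 4.3, -0.5, -3.2, -3.7]
[17.0, 30.8, 3.6, -0.5, -3.2, -3.7]
[15.1, 31.9, 3.0, -0.5, -3.2, -3.7]
[13.2, 32.7, 2.5, -0.5, -3.2, -3.7]
[11.2, 33.5, 2.2, -0.5, -3.2, -3.7]
[9.1, 34.1, 1.9, -0.5, -3.2, -3.7]
[7.0, 34.6, 1.8, -0.5, -3.2, -3.7]
[4.9, 35.0, 1.8, -0.5, -3.2, -3.7]
[2.7, 35.2, 1.9, -0.5, -3.2, -3.7]
[0.5, 35.3, 2.1, -0.5, -3.2, -3.7]
[-1.6, 35.3, 2.5, -0.5, -3.2, -3.7]
[-3.7, 35.1, 3.0, -0.5, -3.2, -3.7]
dist mm 70  rot deg 0.0
[11.0, 0.0, 20.6, 0.0, 0.0, 0.0]
[11.0, 0.0, 20.6, 0.0, 0.0, 0.0]
[11.0, 0.0, 20.6, 0.0, 0.0, 0.0]
```

```bash
python3 -m crank '[[18.7,29.7,4.3,-0.5,-3.2,-3.7,0.1],[17,30.8,3.6,-0.5,-3.2,-3.7,0.1],[15.1,31.9,3,-0.5,-3.2,-3.7,0.1],[13.2,32.7,2.5,-0.5,-3.2,-3.7,0.1],[11.2,33.5,2.2,-0.5,-3.2,-3.7,0.1],[9.1,34.1,1.9,-0.5,-3.2,-3.7,0.1],[7,34.6,1.8,-0.5,-3.2,-3.7,0.1],[4.9,35,1.8,-0.5,-3.2,-3.7,0.1]]' 40
python3 -m crank '[[2.7,35.2,1.9,-0.5,-3.2,-3.7,0.1],[0.5,35.3,2.1,-0.5,-3.2,-3.7,0.1],[-1.6,35.3,2.5,-0.5,-3.2,-3.7,0.1],[-3.7,35.1,3,-0.5,-3.2,-3.7,0.1],[11,0,20.6,0,0,0,0.1],[11,0,20.6,0,0,0,0.1],[0,0,0,0,0,0,0.1],[0,0,0,0,0,0,0.1]]' 40
cat > lookb.py <<'E'
from h import *; import pickle,sys
n=sys.argv[1]
for cam in sys.argv[2:]:
    c=calibration(cam); i=read_camera(cam); cv2.imwrite(f"pics/{n}_{cam}.png",i); pickle.dump(c,open(f"{n}_{cam}.pkl","wb"))
s,p,R=st(); F=Ro.from_euler("z",BY)*Ro.from_euler("y",-.70); g=p+R.apply([0,0,.155]); M=(F.inv()*R).as_matrix()
print("t",round(s["clock"],2),"j",s["joint_pos"].round(2),"F bin",F.inv().apply(s["wrist_force"]).round(1),"gap",round(s["finger_gap"],4))
print("g in tipped bin",(F.inv().apply(g-PIV)*1e3).round(1),"toolx",M[:,0].round(3),"tooly",M[:,1].round(3))
E
python3 lookb.py e1 wrist side scene
```

```text
clock: 42.45
tcp_pos: [0.4469, 0.0418, 0.4028]
orientation: [0.124, -0.136, 0.982, 0.047]
wrist_force: [0.2, 0.6, -2.7]
finger_gap: 0.0217
clock: 43.45
tcp_pos: [0.4007, 0.174, 0.3551]
orientation: [0.235, -0.256, 0.936, 0.063]
wrist_force: [1.1, -0.1, -2.6]
finger_gap: 0.0217
t 43.6 j [ 0.18 -0.15 -0.66  0.59  0.16 -0.32] F bin [-2.2  0.4 -2.7] gap 0.022
g in tipped bin [ 41.9  47.2 238.1] toolx [-0.979 -0.002  0.206] tooly [-0.003  1.    -0.003]
```

View pics/e1_wrist.png

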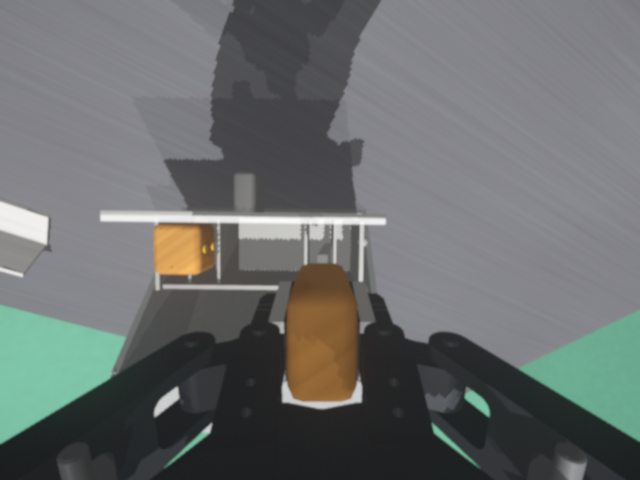

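View pics/e1_scene.png

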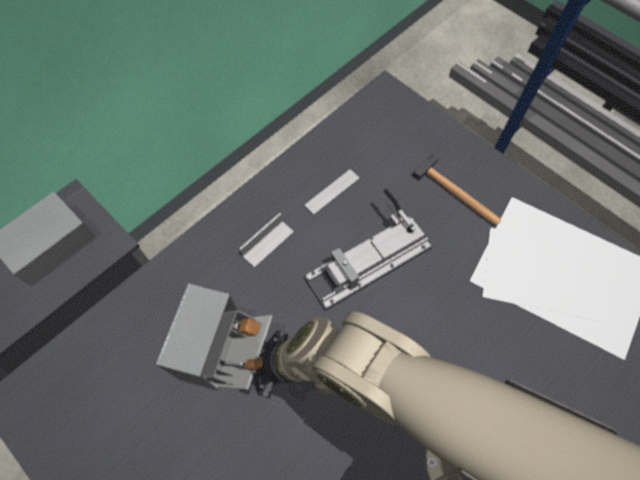

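The slot's dividers are at columns 305 and 335 and the blade sits centred at 321. Going in.

```bash
python3 -m crank '[[11,0.5,20.6,0,0,0,0.1],[0,0,0,0,0,0,0.1],[-3.1,0,14.7,0,0,0,0.1],[-3.1,0,14.7,0,0,0,0.1],[-3.1,0,14.7,0,0,0,0.1],[-3.1,0,14.7,0,0,0,0.1],[0,0,0,0,0,0,0.1],[0,0,0,0,0,0,0.1]]' 40
python3 lookb.py e2 wrist side
```

```text
clock: 44.6
tcp_pos: [0.4339, 0.1941, 0.2853]
orientation: [0.235, -0.257, 0.936, 0.063]
wrist_force: [1.1, 1.9, -1.4]
finger_gap: 0.0219
t 44.7 j [ 0.21  0.   -0.72  0.38  0.15 -0.29] F bin [ 0.1 -0.5 -2.7] gap 0.0215
g in tipped bin [ 25.7  47.9 159.8] toolx [-0.978 -0.002  0.208] tooly [-0.003  1.    -0.002]
```

View pics/e2_wrist.png

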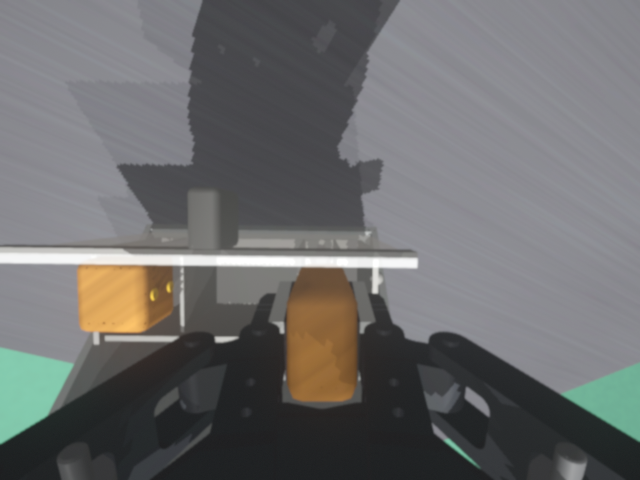

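```bash
python3 -m crank '[[-3.6,0,9.8,0,0,0,0.1],[-2.1,0,9.8,0,0,0,0.1],[-1.6,0,7.8,0,0,0,0.1],[-0.4,0,2,0,0,0,0.1],[-0.3,0,1.5,0,0,0,0.1],[-0.3,0,1.5,0,0,0,0.1],[-0.3,0,1.5,0,0,0,0.1],[0,0,0,0,0,0,0.1]]' 40
python3 lookb.py e3 wrist
```

```text
clock: 45.7
tcp_pos: [0.4539, 0.2059, 0.2593]
orientation: [0.235, -0.257, 0.936, 0.063]
wrist_force: [0.3, 0.6, -1.7]
finger_gap: 0.0219
t 45.75 j [ 0.23  0.08 -0.72  0.3   0.14 -0.27] F bin [-2.8 -0.1 -1.9] gap 0.0217
g in tipped bin [ 26.7  47.8 124.7] toolx [-0.978 -0.002  0.208] tooly [-0.002  1.    -0.002]
```

```bash
python3 -m crank '[[-0.2,0,1,0,0,0,0.1],[-0.2,0,1,0,0,0,0.1],[-0.2,0,1,0,0,0,0.1],[-0.2,0,1,0,0,0,0.1],[0,0,0,0,0,0,0.1],[0,0,0,0,0,0,0.1],[0,0,0,0,0,0,0.1],[0,0,0,0,0,0,0.1]]' 40
python3 lookb.py e4 wrist side
```

```text
clock: 46.75
tcp_pos: [0.4562, 0.207, 0.2578]
orientation: [0.236, -0.256, 0.935, 0.062]
wrist_force: [-11.3, -7.0, 14.1]
finger_gap: 0.0215
t 46.85 j [ 0.23  0.09 -0.71  0.3   0.14 -0.27] F bin [ 0.8 -0.9 19.2] gap 0.0217
g in tipped bin [ 27.9  47.4 121.8] toolx [-0.979 -0.002  0.206] tooly [-0.003  1.    -0.004]
```

View pics/e4_wrist.png

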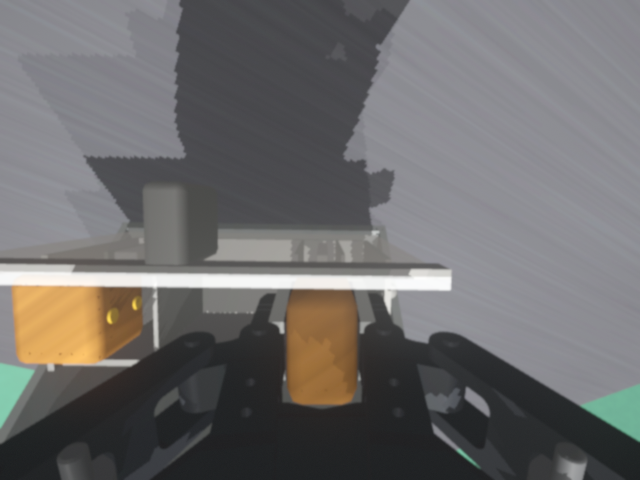

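```bash
python3 -m crank '[[0.5,0,-2.3,0,0,0,0.1],[0,0,0,0,0,0,0.2],[0,0,0,0,0,0,0.35],[0,0,0,0,0,0,0.45],[1,0,-5,0,0,0,0.45],[4,0,-20,0,0,0,0.45],[6,0,-29,0,0,0,0.45],[6,0,-29,0,0,0,0.45]]' 40
python3 lookb.py e5 wrist
```

```text
clock: 47.85
tcp_pos: [0.4076, 0.1788, 0.3239]
orientation: [0.235, -0.257, 0.936, 0.063]
wrist_force: [0.5, -0.4, -0.0]
finger_gap: 0.0386
t 47.9 j [ 0.19 -0.11 -0.71  0.5   0.16 -0.31] F bin [1.4 1.5 1.2] gap 0.0383
g in tipped bin [ 28.7  48.1 211. ] toolx [-0.979 -0.002  0.205] tooly [-0.003  1.    -0.003]
```

View pics/e5_wrist.png

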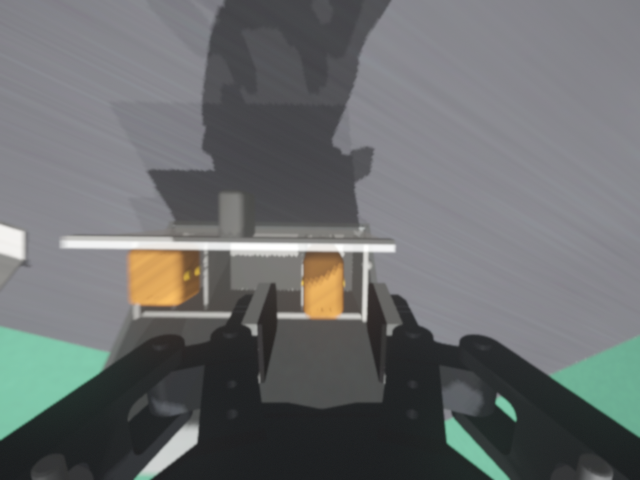

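The gauge stands in its slot (303-343, 250-315) leaning on the front. Next I work out the path for pushing the bin shut with the closed fingers on the tab's outer end.

```bash
cat > shut.py <<'E'
from h import *
t=rad(12); n=np.array([np.cos(t),np.sin(t)]); u=np.array([-np.sin(t),np.cos(t)])
def rot(x,z,th): return np.array([x*np.cos(th)-z*np.sin(th), x*np.sin(th)+z*np.cos(th)])
F=Ro.from_euler("z",BY); R=Rdown(BY,t)
def gpos(th,back):  # mm
    d=min(n@rot(-28,110,th),n@rot(-28,148,th)); a=u@rot(-28,132,th)
    q=(d-11-back)*n+a*u; return PIV+F.apply([q[0]/1e3,0,q[1]/1e3]), q
if __name__=="__main__":
    s,p,Rc=st()
    g0,q0=gpos(.70,18); print("start g untilted",q0.round(1),g0)
    v=F.inv().apply(p+Rc.apply([0,0,.155])-PIV)*1e3; print("now",v.round(1))
    A=tcp(PIV+F.apply(np.array([q0[0]-3,0,v[2]])/1e3),R); plan(A,R,3); B=tcp(g0,R); plan(B,R,3,A,R)
    prev=B
    for th in np.radians([40,35,30,25,20,15,10,7,4,2,0,-1]):
        g,q=gpos(th,0); T=tcp(g,R); print(round(np.degrees(th)),q.round(1),(R.inv().apply(T-prev)*1e3).round(1)); prev=T
E
python3 shut.py
```

```text
start g untilted [-142.2   75.3] [0.47050954 0.15961848 0.08532441]
now [-114.    48.1  179.9]
dist mm 52  rot deg 16.3
[-5.3, -16.2, -2.8, -0.1, 5.4, 0.0]
[-5.0, -16.2, -3.3, -0.1, 5.4, 0.0]
[-4.7, -16.2, -3.8, -0.1, 5.4, 0.0]
dist mm 105  rot deg 0.0
[6.3, 0.0, 34.3, 0.0, 0.0, 0.0]
[6.3, 0.0, 34.3, 0.0, 0.0, 0.0]
[6.3, 0.0, 34.3, 0.0, 0.0, 0.0]
40 [-124.4   79.3] [-18.2   0.   -0.2]
35 [-115.5   88.5] [-10.6  -0.   -7.2]
30 [-105.8   97. ] [-11.2  -0.   -6.3]
25 [-95.4 104.8] [-11.8   0.   -5.4]
20 [-84.4 111.7] [-12.2  -0.   -4.5]
15 [-72.8 117.8] [-12.6   0.   -3.5]
10 [-62.  122.7] [-11.6  -0.   -2.5]
7 [-56.5 124.9] [-5.8 -0.  -1. ]
4 [-50.9 126.8] [-5.9  0.  -0.7]
2 [-47.1 127.9] [-3.9  0.  -0.2]
0 [-43.2 128.8] [-4.  -0.  -0.1]
-1 [-41.3 129.2] [-2.  0.  0.]
```

```bash
python3 -m crank '[[-5.3,-16.2,-6,0,5.4,0,0.3],[-5,-16.2,-3.3,0,5.4,0,0],[-4.7,-16.2,-3.8,0,5.4,0,0],[0,0,0,0,0,0,0],[6.3,0,34.3,0,0,0,0],[6.3,0,34.3,0,0,0,0],[6.3,0,34.3,0,0,0,0],[0,0,0,0,0,0,0]]' 40
python3 lookb.py f1 wrist side
python3 - <<'E'
from shut import *
s,p,Rc=st(); print("g untilted",(F.inv().apply(p+Rc.apply([0,0,.155])-PIV)*1e3).round(1)); plan(tcp(gpos(.70,18)[0],R),R,1)
E
```

```text
clock: 48.9
tcp_pos: [0.4403, 0.1429, 0.2339]
orientation: [0.098, -0.263, 0.959, 0.027]
wrist_force: [0.7, -0.6, -0.2]
finger_gap: -0.0001
t 49.0 j [ 0.12  0.14 -0.63  0.6   0.08 -0.41] F bin [ 0.1 -0.5  0.4] gap -0.0002
g in tipped bin [-60.6  -0.5 149.5] toolx [-0.882 -0.001  0.472] tooly [-0.003  1.    -0.002]
g untilted [-142.6   -0.5   75.3]
dist mm 0  rot deg 0.2
[-0.3, 0.0, 0.1, -0.2, -0.1, 0.1]
```

View pics/f1_wrist.png

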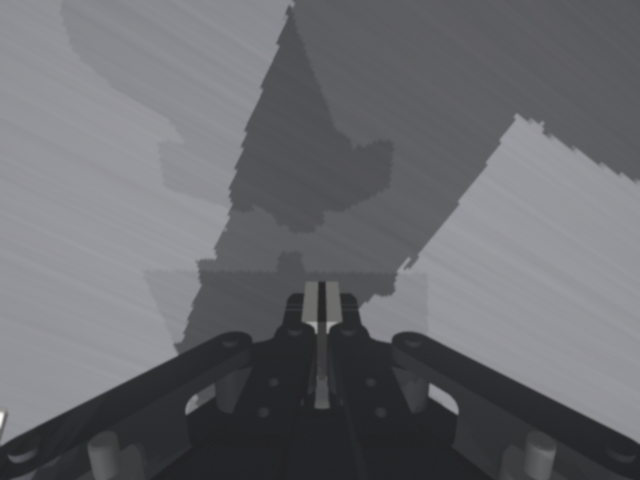

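```bash
python3 -m crank '[[-6,0,0,0,0,0,0],[-6,0,0,0,0,0,0],[-6,0,0,0,0,0,0],[-5.3,0,-3.6,0,0,0,0],[-5.3,0,-3.6,0,0,0,0],[-5.6,0,-3.1,0,0,0,0],[-5.6,0,-3.1,0,0,0,0],[-5.9,0,-2.7,0,0,0,0]]' 40
python3 lookb.py f2 wrist scene
```

```text
clock: 50.0
tcp_pos: [0.4788, 0.1641, 0.2621]
orientation: [0.101, -0.263, 0.959, 0.026]
wrist_force: [-1.2, -1.1, 0.5]
finger_gap: -0.0002
t 50.1 j [ 0.15  0.19 -0.51  0.68  0.07 -0.38] F bin [ 0.7 -0.5  0.8] gap 0.0004
g in tipped bin [-11.3  -1.  141.4] toolx [-0.882 -0.002  0.471] tooly [-0.003  1.    -0.002]
```

View pics/f2_wrist.png

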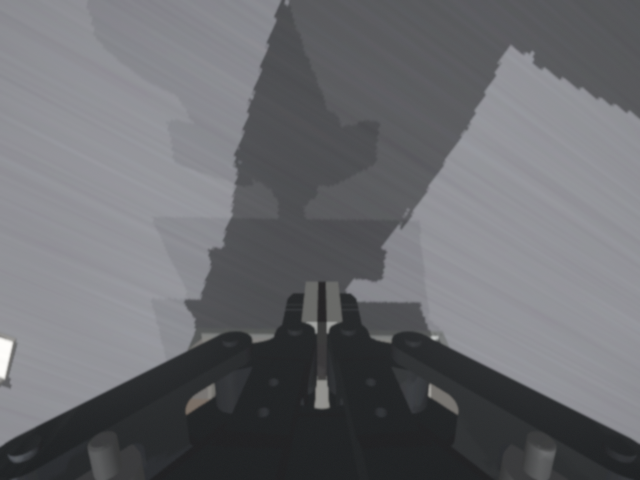

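View pics/f2_scene.png

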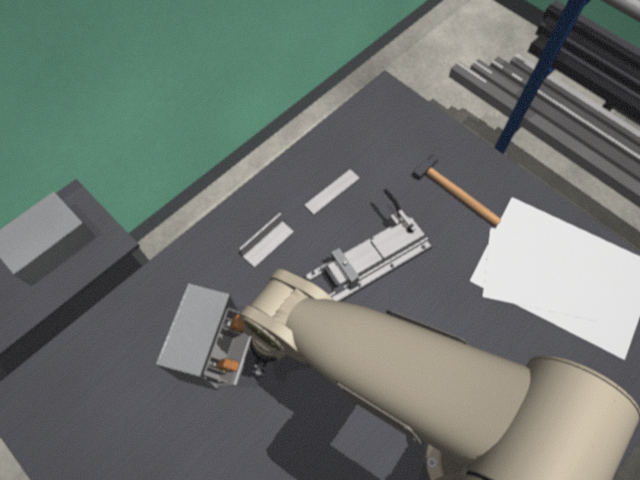

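The bin follows, with both handles still in it. Continue.

```bash
python3 -m crank '[[-5.9,0,-2.7,0,0,0,0],[-6.1,0,-2.2,0,0,0,0],[-6.1,0,-2.2,0,0,0,0],[-6.3,0,-1.7,0,0,0,0],[-6.3,0,-1.7,0,0,0,0],[-5.8,0,-1.2,0,0,0,0],[-5.8,0,-1.2,0,0,0,0],[-3,0,-0.5,0,0,0,0]]' 40
python3 lookb.py f3 wrist scene side
```

```text
clock: 51.1
tcp_pos: [0.5145, 0.1853, 0.2843]
orientation: [0.101, -0.263, 0.959, 0.026]
wrist_force: [0.1, 0.7, -0.2]
finger_gap: 0.0002
t 51.25 j [ 0.18  0.24 -0.38  0.76  0.07 -0.35] F bin [ 0.7  0.  -0.9] gap -0.0002
g in tipped bin [ 33.2  -0.7 132. ] toolx [-0.881 -0.001  0.473] tooly [-0.002  1.    -0.002]
```

View pics/f3_wrist.png

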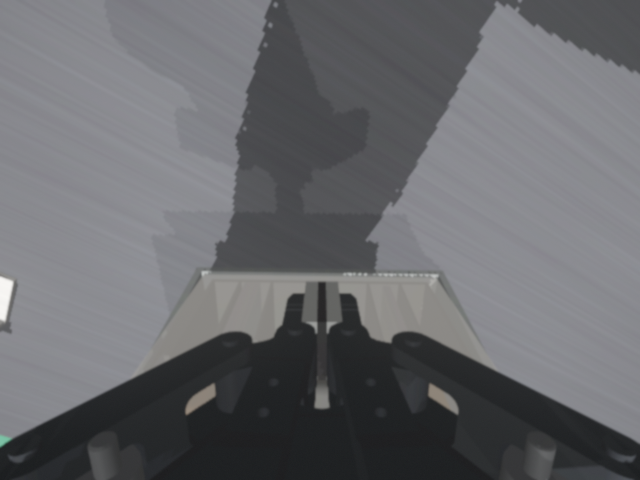

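View pics/f3_side.png

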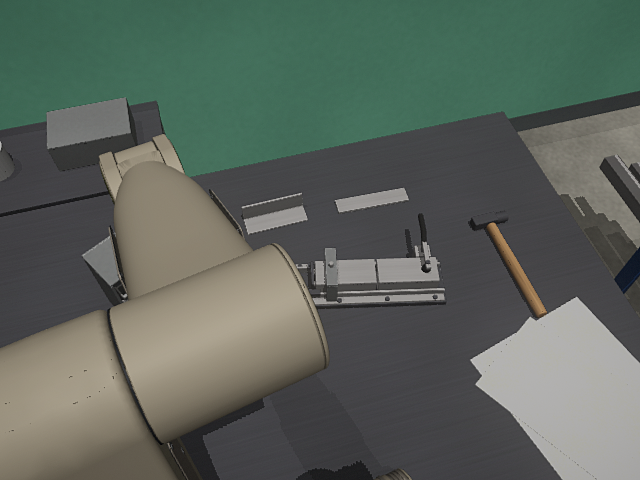

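The bin fell back to the catch. I'll push slowly to click it.

```bash
python3 -m crank '[[-2.8,0,-0.5,0,0,0,0],[-3,0,-0.4,0,0,0,0],[-3,0,-0.3,0,0,0,0],[-2,0,0,0,0,0,0],[-2,0,0,0,0,0,0],[-2,0,0,0,0,0,0],[-2,0,0,0,0,0,0],[0,0,0,0,0,0,0]]' 40
python3 lookb.py f4 wrist; python3 -c "
from shut import *
s,p,Rc=st(); print((F.inv().apply(p+Rc.apply([0,0,.155])-PIV)*1e3).round(1), F.inv().apply(s['wrist_force']).round(1))"
```

```text
clock: 52.25
tcp_pos: [0.5285, 0.1936, 0.2889]
orientation: [0.101, -0.263, 0.959, 0.026]
wrist_force: [0.3, 0.6, 0.1]
finger_gap: 0.0001
t 52.3 j [ 0.19  0.26 -0.34  0.78  0.07 -0.34] F bin [-0.7  0.5  0.4] gap 0.0001
g in tipped bin [ 48.9  -0.7 125. ] toolx [-0.881 -0.001  0.472] tooly [-0.003  1.    -0.002]
[-43.1  -0.7 127.1] [-0.8  0.5 -0.2]
```

View pics/f4_wrist.png

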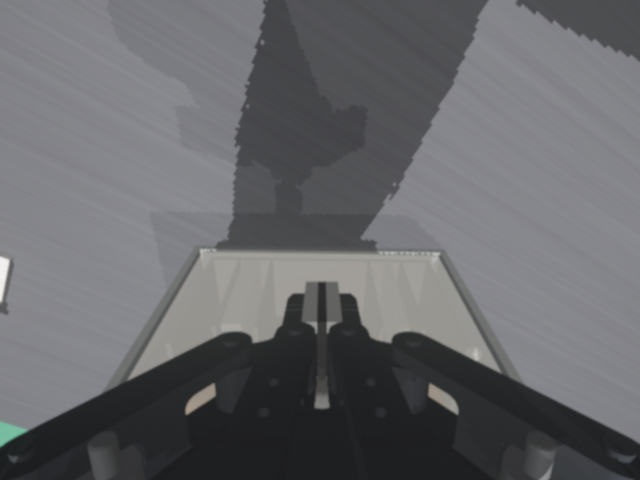

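```bash
python3 -m crank '[[-1.5,0,0,0,0,0,0],[-1.5,0,0,0,0,0,0],[-1,0,0,0,0,0,0],[-1,0,0,0,0,0,0],[-1,0,0,0,0,0,0],[0,0,0,0,0,0,0],[0,0,0,0,0,0,0],[0,0,0,0,0,0,0]]' 40
python3 -c "
from shut import *
s,p,Rc=st(); print((F.inv().apply(p+Rc.apply([0,0,.155])-PIV)*1e3).round(1), F.inv().apply(s['wrist_force']).round(1))"
```

```text
clock: 53.3
tcp_pos: [0.5316, 0.1956, 0.2894]
orientation: [0.098, -0.262, 0.96, 0.025]
wrist_force: [-6.3, -5.3, 3.9]
finger_gap: -0.0001
[-40.   -0.6 127.6] [-8.2 -1.4  3.9]
```

```bash
python3 -m crank '[[-1,0,0,0,0,0,0],[-1,0,0,0,0,0,0],[-1,0,0,0,0,0,0],[0,0,0,0,0,0,0],[0,0,0,0,0,0,0],[0,0,0,0,0,0,0],[0,0,0,0,0,0,0],[0,0,0,0,0,0,0]]' 40
python3 -c "
from shut import *
s,p,Rc=st(); print((F.inv().apply(p+Rc.apply([0,0,.155])-PIV)*1e3).round(1), F.inv().apply(s['wrist_force']).round(1))"
```

```text
clock: 54.3
tcp_pos: [0.5325, 0.1962, 0.2895]
orientation: [0.096, -0.262, 0.96, 0.024]
wrist_force: [-13.9, -8.6, 8.6]
finger_gap: -0.0001
[-39.7  -0.6 127.6] [-16.4  -0.3   8.6]
```

The force climbs to 18 N without movement, so this is a hard stop. I'll back off and check with the cameras.

```bash
python3 -m crank '[[8,0,0,0,0,0,0],[20,0,0,0,0,0,0],[30,0,-20,0,0,0,0],[20,-30,-40,0,0,0,0],[0,-50,-30,0,0,0,0],[0,-50,0,0,0,0,0],[0,-50,0,0,0,0,0],[0,-40,0,0,0,0,0]]' 40
python3 lookb.py g1 side scene wrist
python3 - <<'E'
import cv2,numpy as np
a=cv2.imread("pics/side0.png")[180:345,60:280];b=cv2.imread("pics/g1_side.png")[180:345,60:280]
cv2.imwrite("pics/g1s.png",cv2.resize(np.hstack([a,b]),(800,300),interpolation=cv2.INTER_CUBIC))
a=cv2.imread("pics/scene0.png")[150:400,150:440];b=cv2.imread("pics/g1_scene.png")[150:400,150:440]
cv2.imwrite("pics/g1c.png",cv2.resize(np.hstack([a,b]),(800,345),interpolation=cv2.INTER_CUBIC))
E
```

```text
clock: 55.3
tcp_pos: [0.5671, -0.0415, 0.3638]
orientation: [0.102, -0.262, 0.959, 0.025]
wrist_force: [0.7, -0.3, 0.4]
finger_gap: 0.0
t 55.45 j [-0.25  0.24 -0.17  1.01  0.14 -0.77] F bin [ 0.3  0.9 -0.2] gap 0.0003
g in tipped bin [  30.9 -222.8  237.4] toolx [-0.882  0.002  0.472] tooly [-0.001  1.    -0.004]
```

View pics/g1s.png

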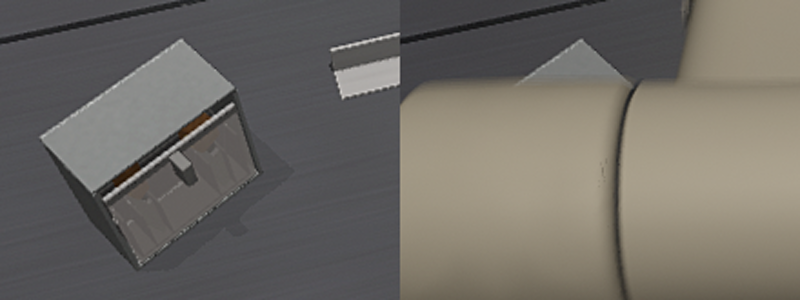

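View pics/g1c.png

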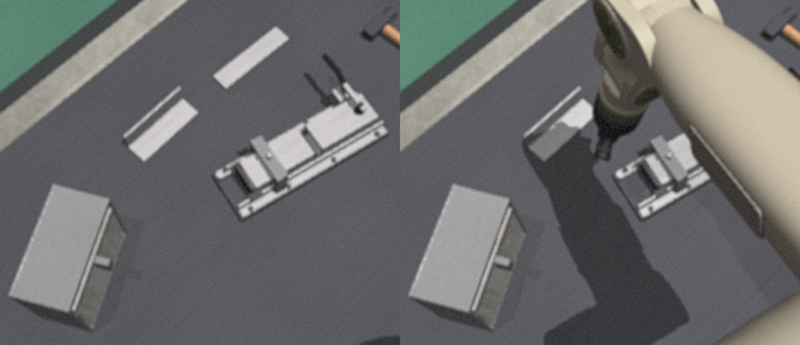

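View pics/g1_wrist.png

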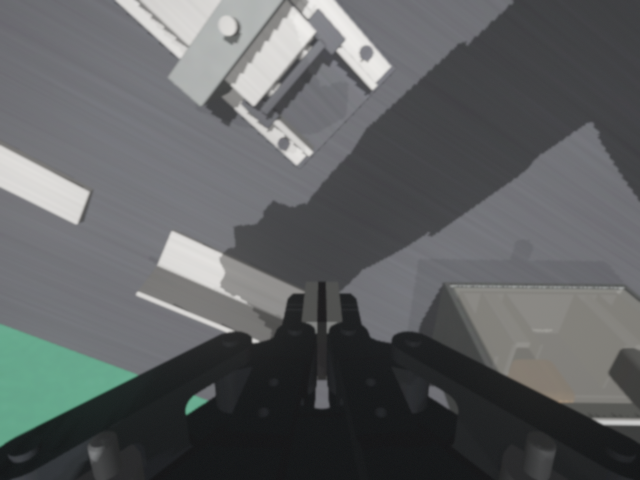

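Run:
```python
import cv2,numpy as np
a=cv2.imread("pics/scene0.png")[280:390,155:250];b=cv2.imread("pics/g1_scene.png")[280:390,155:250]
cv2.imwrite("pics/g1z.png",cv2.resize(np.hstack([a,b]),(800,463),interpolation=cv2.INTER_CUBIC))
```

```text
(no output)
```

View pics/g1z.png

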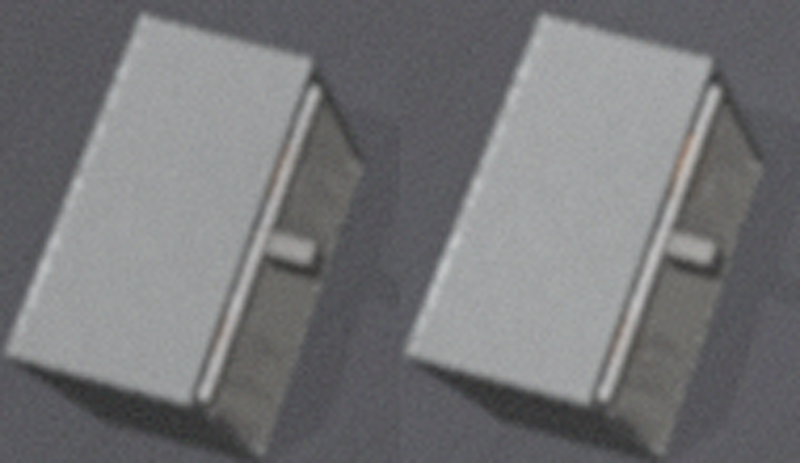

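```bash
python3 - <<'E'
from h import *; import pickle
W=pickle.load(open("d3_wrist.pkl","rb")); i=cv2.imread("pics/d3_wrist.png").astype(float).mean(2)
for r in (228,232,236): 
    row=i[r,300:345]; b=np.median(row); dark=(b-row).clip(0); m=dark[12:32]; 
    full=(b-m.min() if False else m.max()); w=m.sum()/full; c=(np.arange(312,332)*m).sum()/m.sum()
    x=[onz(W,(c-w/2,r),.065),onz(W,(c+w/2,r),.065)]; print(r,w.round(2),"mm",(np.linalg.norm(x[1]-x[0])*1e3).round(2))
a=cv2.imread("pics/side0.png"); b=cv2.imread("pics/f3_side.png")
d=cv2.absdiff(a,b).max(2)[150:330,240:560]; print("bystander diffs", [(int((d[150-150:245-150][:, :180]>40).sum())),int((d[50:170,220:320]>40).sum())])
E
python3 - <<'E'
from workcell import *
print(get_state()["clock"],get_state()["wrist_force"].round(1)); hand_in()
E
```

```text
228 5.15 mm 4.61
232 4.62 mm 4.14
236 4.92 mm 4.41
bystander diffs [14, 0]
55.45 [-0.2  1.   0. ]
the job is handed in; nothing more can be done
```

I finished every step of the job and handed it in at 55.5 s of the 72 s allowed. The one check that disagrees is my camera measurement of the finished gap.

**What I did:** I tipped the bin, took out the thin gauge and stood it in the gap on the bed. I let go, then pushed the plate until it went solid at 15 N with no more movement. I drew the gauge straight up at about 12 mm/s. The drag was about 5 N on top of its weight, steady and with almost no side force, and it ended as the blade came out. The gauge went back in its slot, and I pushed the bin shut to a hard stop at 18 N.

**Last checks**
- **Bin:** the scene picture after shutting matches the one from the start, with the front rim and tab in the same place. I saw no separate click in the force readings. I judged it shut from the hard stop and that picture.
- **Gauges:** the thin gauge stood in its slot before I shut the bin. I did not check its stance afterwards beyond the handle edge visible above the front. The thick gauge stayed in the bin.
- **Bystanders:** the hammer, offcut and flat bar show no real change in the side picture.
- **Gap (disagrees):** one wrist picture, from the dark width of the slit, gave 4.1 to 4.6 mm instead of 6 mm. The slit is only about 5 pixels wide and partly shaded, so that figure probably reads low. The solid stop and steady drag point to 6 mm, but I did not take a second picture to confirm it.

**Mishaps**
- **Tipping the bin:** joint 3 reached its range limit and the wrist force rose to about 82 N (limit 120 N). I let go at about 25°, and the bin dropped onto its stop by itself.
- **Placing the blade:** the tip stuck on the bed as I slid it over, bending the rubber neck. I lifted it, straightened it and set it down again.

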